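# Store polished specimen mounts under vacuum

## Robot

A 6-joint arm with a two-finger parallel gripper is mounted at the origin on the work surface. World frame = base frame: x ahead of the robot, y to its left, z up, the work surface at z = 0. Lengths are in m, angles in rad, forces in N, time in s.
With the tool pointing down it reaches from about 0.3 to 0.875 m from the base axis. Payload 6.4 kg.
Tool frame: the origin (TCP) lies between the finger pads; the fingertips stand 11 mm ahead of it and the grasp point (between the pads) lies 8 mm behind it; z points along the fingers, y is the line along which they close (so a half turn about z gives the same grasp; the last joint's range is limited). The gripper opens to 88 mm and grips with 3 to 60 N. Pads are 18 mm wide; open, the fingers measure 123 mm over their backs; the gripper's body (75 mm by 187 mm) begins 45 mm behind the grasp point.
Start: joints at [1.138, 0.181, 1.607, -0, 1.354, -0.206], TCP at [0.129, 0.56, 0.25] pointing down, gripper open.
Joint ranges: [-2.99, 2.99], [-0.89, 2.07], [0.3, 2.58], [-1.14, 4.28], [0, 2.63], [-3.12, 3.12]. Speed limits (rad/s): [2.57, 2.57, 3.01, 3.14, 3.14, 3.14].

## Interface

Orientations are given as a rotation vector (axis times angle).
In Python, from workcell import state, imaging, r, models gives the robot as it stands.
- The arm moves only by the shell command python3 -m handwheel 'ROWS' [FORCE]. ROWS is JSON, a list that holds one entry, the list of rows, each a list of 7 numbers: the closure, from -1 (fully open) to 1 (shut), so that 0 is half open, then the shift along the tool's x, y, z in m, then the turn, a rotation vector about the tool's x, y, z in degrees. In form: [[[fingers, x, y, z, ax, ay, az], ...]]. A call has 1 to 12 rows; each row shifts and turns the commanded pose from where the row before left it, along the tool's axes as they then stand; what a row does not reach is not made up. A row lasts 1/10 s, in which the tool goes at most 50 mm and 8.59 degrees, less where a joint would pass 70% of its speed; a pose out of reach is approached as far as the arm can. A call is refused whole if a number of a shift passes 0.05 or a number of a turn 8.59, either way. A call with a gripper value outside its range is refused whole. The fingers move at their own pace and stop on an object; FORCE is the grip in N (left out, the last holds). Time passes only in rows, so rows that do not move let the fingers close. It gives the time, the measured TCP pose, the force, the opening and the grip force at its end, in the units of the state.
- state(): the state, without advancing time (a new reading comes with each control period).
- imaging.grab_frame(name): name is "scene" or "side" or "wrist"; returns the picture (400x640x3 uint8, red, green, blue); there is no depth.
- imaging.camera_model(name): a dict with "fx", "fy", "cx", "cy" (pixels), "cam_to_world" (4x4, takes a point from camera to world coordinates). Camera axes: x right, y up, looking along -z (the intrinsics and any distortion apply to the point x, -y, -z); pixel columns grow to the right and rows downward; lengths in m; the calibration is good to about 2 mm. A picture is of the moment at which its call begins: read the wrist's pose just before it. camera_model takes no time and is no camera call; for the wrist camera it gives the pose at the moment of the call.
- r.close_job(): hands the job in; it is judged then, once.
Trained networks look in the newest picture that a camera, given by its name, has taken for a name from the list of things; names that differ only in an ending like _2 or _b are one class to them, and where a whole thing is asked for, a point or a joint stands for the part that bears it (a point fixed in the world has none). Each returns a list of dicts, best first, with "p" (0 to 1); they miss things now and then, are a little off and sometimes report something else, mostly with a low value. They report only what shows in the picture. A call takes as long as a camera call.
- models.regions_of(camera, name): "region" (400x640 bool, what is visible of it) and "extent" ([left, top, right, bottom] in pixels, round what is visible of it).
The state is a dict: "clock": time; "qpos": joint angles; "dq": joint speeds; "joint_efforts": joint torques, N m; "tool_pos": TCP position; "ee_rot": TCP orientation; "force": force on the tool from outside, world axes, zero at the start; "torque": the same for the moment, N m; "opening": finger opening in m; "finger_force": force on a finger pad.
Only numpy, scipy, OpenCV 4.12 (cv2) and the standard library are available. Lean on these libraries where they do the work, as an engineer would, in place of code of your own. Each camera call takes 0.05 s, during which the arm holds its last target. There are 200 camera calls.

## Task

Put all the 40 mm resin specimen mounts lying on the bench away in the vacuum chamber. The chamber is under vacuum, so open its vent valve fully before you lift the lid; stand every mount flat on the chamber floor, polished face up and not stacked, then shut the lid fully, close the vent valve fully, and only then pump the chamber down with three full strokes of the pump lever, letting it come right back up after each. Do not disturb the other things on the bench.

Things in the scene. Friction and masses are not known exactly. Their poses are not given: they have to be found in the camera images.
- mount1: round black resin mount (metallographic specimen), 40 mm diameter, 20 mm tall, 50 g, with a bright metal section in its polished top face; origin centre of underside, own z up out of the polished face. Starts polished face up on the bench to the right of the vacuum station. Two to four of the four are present (None if absent)
- mount2: round black resin mount (metallographic specimen), 40 mm diameter, 20 mm tall, 50 g, with a bright metal section in its polished top face; origin centre of underside, own z up out of the polished face. Starts polished face up on the bench to the right of the vacuum station. Two to four of the four are present (None if absent)
- mount3: round black resin mount (metallographic specimen), 40 mm diameter, 20 mm tall, 50 g, with a bright metal section in its polished top face; origin centre of underside, own z up out of the polished face. Starts polished face up on the bench to the right of the vacuum station. Two to four of the four are present (None if absent)
- mount4: round black resin mount (metallographic specimen), 40 mm diameter, 20 mm tall, 50 g, with a bright metal section in its polished top face; origin centre of underside, own z up out of the polished face. Starts polished face up on the bench to the right of the vacuum station. Two to four of the four are present (None if absent)
- chamber_floor (a point): middle of the inner floor of the vacuum chamber, an open-topped aluminium box fixed on the station's grey base plate. The point's z is up, its x and y lie along the chamber's sides (x away from the robot at zero yaw, towards the hinge). Inner floor 160 mm along x by 200 mm along y; walls 8 mm thick, rim 67 mm above this floor. The floor lies 18 mm above the bench
- lid_hinge (a point): middle of the lid's hinge line, along the chamber's rear (+x) top edge, 92 mm behind the floor's middle and 93 mm above the bench; the hinge line runs along the point's y, the point's axes are those of the chamber and do not turn with the lid
- lid_knob (a point): centre of the 28 mm black ball knob on a thin stem (10 mm) standing 36 mm out from the front edge of the clear lid, to the knob's centre; 218 mm from the hinge line, 8 mm above it with the lid shut. It swings up and back with the lid; the ball may be pinched from the two sides (along y) and pivots in the grip
- lid (a joint): angle of the clear plastic lid (184 x 214 x 12 mm): 0 shut flat on the seal, 1.6 rad fully open (just past upright). The hinge is stiff: the lid stays where it is left; about 6 N at the knob moves it up, about 2 N down
- valve_axis (a point): on the vertical stem of the vent ball valve, at handle height, 90 mm above the bench. The brass valve sits in a short pipe that leaves the chamber's right (-y) wall and runs along -y of the chamber to an open end
- valve_grip (a point): middle of the black sleeve of the vent valve's handle, 78 mm from the stem; the sleeve is 62 mm long, 18 mm wide, 14 mm tall, its centre 90 mm above the bench; the point's x runs along the handle back to the stem
- vent_valve (a joint): vent valve handle: 0 closed (stop; handle across the pipe, pointing towards the robot), 1.571 open (stop; handle along the pipe, pointing away from the chamber to -y). Turns counter-clockwise seen from above to open; friction only, about 3 N at the sleeve, stays where left. Starts closed or within 0.07 rad of it
- lever_pivot (a point): on the hinge of the hand vacuum pump's lever, 150 mm above the bench, at the rear of the blue pump on the left (+y) end of the station; the point's axes are those of the chamber and the hinge runs along its y
- lever_grip (a point): on the axis of the round black rubber grip of the pump lever (26 mm thick, 80 mm long along the lever), 215 mm from the pivot; the lever points from the pivot towards the robot (-x of the chamber), at rest 0.65 rad above level. Free to be pressed from above
- pump_lever (a joint): pump lever: 0 up at its top stop (rest), grows as it is pressed down, 0.75 rad at its bottom stop (0.10 rad below level). A spring returns it to 0 when let go; about 5 N at the grip starts it, about 9 N holds it fully down; a full stroke is all the way down and all the way back up
- tweezers: steel tweezers lying among the mounts, 118 x 10 x 6 mm, long along own x; origin mid underside. A bystander
- caliper: steel caliper with a black slide, 200 mm long along own x, lying flat near the robot; origin mid underside. A bystander
- paste_jar: small jar, 44 mm wide, 45 mm tall; origin centre of underside. A bystander
- alcohol_bottle: bottle, 64 mm wide, 150 mm tall; origin centre of underside. A bystander
- marker: black pen, 135 mm long, 11 mm thick, lying along own x; origin mid underside. A bystander
- blower: black rubber bulb blower standing upright, 60 mm wide, 80 mm tall; origin centre of underside. A bystander

How it is judged:
By the outcome, as a careful person would: the job done as asked, in the order asked, and still so for the second after the job is handed in, with the robot touching nothing.
Of mount1, mount2, mount3, mount4 only 2 to 4 are there at a start; the rules pass over those that are not, and their reading is None.
At some moment in a run one of mount1, mount2, mount3, mount4 may be knocked a few centimetres aside while the robot is not near it.
Once in a run the grip may slacken for a moment while it holds something.
It also fails if it takes over 210 s, if anything falls off the work surface, if the arm or the gripper's body presses on something with over 40 N, if the wrist force passes 120 N, or if a joint passes its speed limit or range.

## Working session

There is one attempt and no reset: what is moved stays moved. The work goes in short steps, Python scripts to look and compute and a shell command to move; the robot and the scene stay as the last step left them, time stands still between calls to the robot, and variables do not carry over. Pictures are saved under pics/ and viewed, at most 14 in all, crops included, and the job is handed in when it is done.

```bash
mkdir -p pics; ls; cat > h.py <<'E'
import numpy as np, cv2, json
from scipy.spatial.transform import Rotation as R
from workcell import state, imaging, r, models
def grab(n,f=None):
    im=imaging.grab_frame(n)
    if f: cv2.imwrite('pics/'+f,im[:,:,::-1])
    return im
def ray(cam,u,v):
    c=imaging.camera_model(cam) if isinstance(cam,str) else cam
    T=np.array(c['cam_to_world'])
    d=np.array([(u-c['cx'])/c['fx'],-(v-c['cy'])/c['fy'],-1.])
    return T[:3,3],T[:3,:3]@d
def at_z(cam,u,v,z):
    o,d=ray(cam,u,v); return o+d*(z-o[2])/d[2]
def proj(cam,p):
    c=imaging.camera_model(cam) if isinstance(cam,str) else cam
    T=np.linalg.inv(np.array(c['cam_to_world'])); q=T[:3,:3]@np.array(p)+T[:3,3]
    return np.array([c['cx']+c['fx']*q[0]/-q[2], c['cy']-c['fy']*q[1]/-q[2]])
def cen(d):
    ys,xs=np.nonzero(d['region']); return xs.mean(),ys.mean(),len(xs)
E
python3 - <<'E'
from h import *
for n in ['scene','side','wrist']:
    grab(n,n+'0.png'); c=imaging.camera_model(n); print(n,{k:(np.round(v,3).tolist()) for k,v in c.items()})
for n in ['scene','side']:
    for t in ['mount1','lid_knob','valve_grip','lever_grip','chamber_floor','tweezers','paste_jar']:
        try:
            for d in models.regions_of(n,t)[:5]:
                print(n,t,round(d['p'],2),np.round(cen(d),1),d['extent'])
        except Exception as e: print(n,t,e)
s=state(); print({k:np.round(v,3).tolist() for k,v in s.items()})
E
```

```text
pics
scene {'fx': 415.037, 'fy': 415.037, 'cx': 314.174, 'cy': 200.263, 'cam_to_world': [[0.753, -0.377, 0.54, 1.109], [0.658, 0.451, -0.603, -0.657], [-0.016, 0.809, 0.587, 0.825], [0.0, 0.0, 0.0, 1.0]]}
side {'fx': 499.579, 'fy': 499.579, 'cx': 326.275, 'cy': 200.567, 'cam_to_world': [[0.886, 0.334, -0.323, 0.029], [-0.464, 0.623, -0.63, -1.042], [-0.009, 0.708, 0.706, 1.311], [0.0, 0.0, 0.0, 1.0]]}
wrist {'fx': 303.062, 'fy': 303.062, 'cx': 323.815, 'cy': 200.004, 'cam_to_world': [[0.226, -0.922, -0.316, 0.047], [0.974, 0.213, 0.075, 0.578], [-0.002, -0.324, 0.946, 0.384], [0.0, 0.0, 0.0, 1.0]]}
scene mount1 0.74 [265.5 306.5 240. ] [256.2, 299.1, 271.8, 314.7]
scene mount1 0.74 [192.4 320.8 271. ] [184.6, 313.3, 202.9, 329.5]
scene mount1 0.68 [230.2 296.9 219. ] [221.2, 289.0, 239.3, 307.4]
scene lid_knob 0.65 [ 370.8  214.7 3367. ] [323.5, 183.8, 417.5, 248.3]
scene valve_grip 0.69 [328.6 238.8 326. ] [310.1, 229.6, 346.6, 254.9]
scene lever_grip 0.85 [406.2 134.8 506. ] [386.2, 107.1, 444.3, 183.3]
scene chamber_floor 0.9 [  379.3   222.7 10213. ] [305.3, 106.6, 448.6, 292.8]

[... 477 characters left out ...]
222.4]
side chamber_floor 0.92 [ 314.1  185.5 5936. ] [258.9, 106.7, 368.5, 235.9]
side tweezers 0.6 [309.9 309.9 207. ] [302.0, 301.2, 319.5, 319.2]
side tweezers 0.5 [361.8 301.4 123. ] [346.1, 294.9, 380.0, 311.8]
side paste_jar 0.8 [309.6 310.3 244. ] [303.5, 302.0, 318.4, 317.6]
side paste_jar 0.25 [282.3 116.4 338. ] [258.1, 104.2, 317.9, 127.7]
{'clock': 0.85, 'qpos': [1.138, 0.181, 1.607, -0.0, 1.354, -0.206], 'dq': [0.001, 0.0, -0.001, 0.0, 0.001, -0.001], 'joint_efforts': [0.001, -43.379, -34.218, 0.071, 0.03, 0.0], 'tool_pos': [0.129, 0.56, 0.25], 'ee_rot': [0.356, 3.121, 0.0], 'force': [-0.631, 0.478, 0.37], 'torque': [-0.002, -0.01, 0.003], 'finger_force': 0.0, 'opening': 0.088}
```

```bash
python3 - <<'E'
import cv2,numpy as np
a=cv2.imread('pics/scene0.png'); b=cv2.imread('pics/side0.png')
cv2.imwrite('pics/sc_crop.png',cv2.resize(a[90:350,150:480],None,fx=2.3,fy=2.3,interpolation=cv2.INTER_CUBIC))
cv2.imwrite('pics/si_crop.png',cv2.resize(b[90:340,220:520],None,fx=2.4,fy=2.4,interpolation=cv2.INTER_CUBIC))
E
```

```text
(no output)
```

View pics/sc_crop.png

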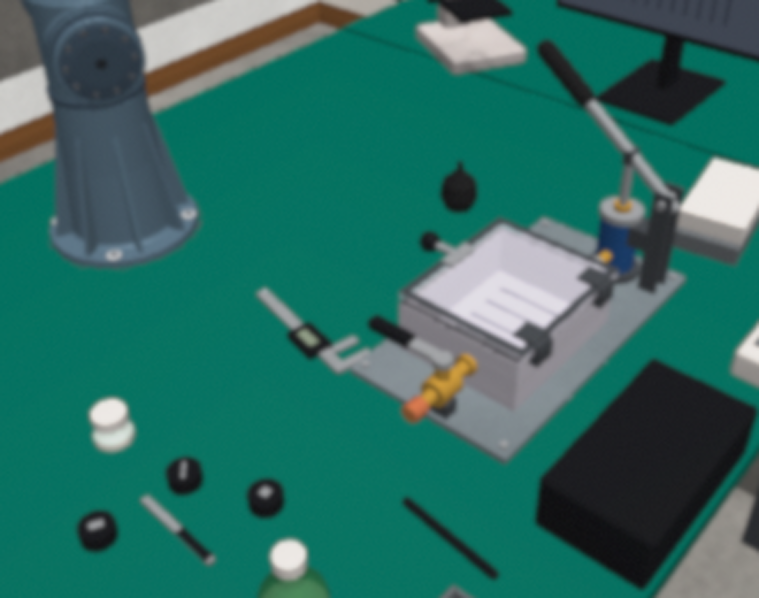

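View pics/si_crop.png

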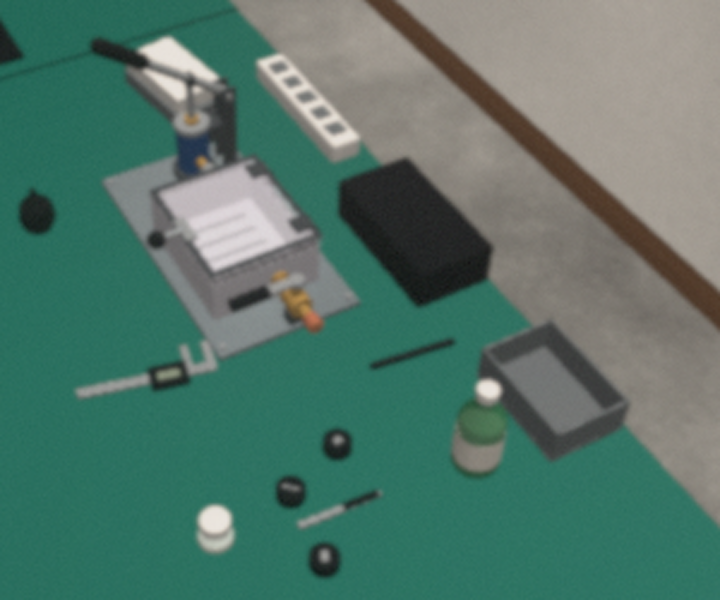

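The scene and side pictures both show three mounts. Their pixels are scene (230,296), (266,306), (193,320) and side (341,294), (360,275), (355,323). The lid is shut, the knob is at scene (337,195), and the valve handle points towards the robot.

```bash
cat >> h.py <<'E'
def tri(a,b,ca='scene',cb='side'):
    o1,d1=ray(ca,*a); o2,d2=ray(cb,*b)
    t=np.linalg.lstsq(np.c_[d1,-d2],o2-o1,rcond=None)[0]
    p,q=o1+d1*t[0],o2+d2*t[1]; return (p+q)/2,np.linalg.norm(p-q)
E
python3 - <<'E'
from h import *
S=lambda u,v:(150+u/2.3,90+v/2.3)
D=lambda u,v:(220+u/2.4,90+v/2.4)
P={'knob':((431,241),(157,240)),'sleeve':((392,332),(249,299)),'pivot':((670,197),(226,92)),'gripEnd':((546,48),(98,45)),'gripIn':((588,98),(140,60)),
'm1':((184,475),(291,491)),'m2':((266,497),(337,444)),'m3':((98,530),(324,559)),'pipeend':((412,410),(312,320)),
'pl_front':((505,460),(358,302)),'tw1':((145,497),(300,525)),'tw2':((212,561),(380,492)),'jar':((108,410),(215,520)),'blower':((459,190),(37,212)),'bottletop':((288,552),(488,390)),'calA':((262,291),(78,393))}
for k,(a,b) in P.items():
    p,e=tri(S(*a),D(*b)); print(k,np.round(p,4),round(e,4))
for k,z in [('knob',.101),('sleeve',.09),('m1',.012),('m2',.012),('m3',.012)]:
    a,b=P[k]; print(k,np.round(at_z('scene',*S(*a),z),4),np.round(at_z('side',*D(*b),z),4))
E
```

```text
knob [0.4796 0.152  0.1013] 0.001
sleeve [ 0.5486 -0.0072  0.0883] 0.001
pivot [0.7007 0.3651 0.153 ] 0.0055
gripEnd [0.4974 0.3669 0.3043] 0.0013
gripIn [0.5633 0.3747 0.2503] 0.0023
m1 [ 0.4717 -0.2713  0.0123] 0.0015
m2 [ 0.5624 -0.2334  0.011 ] 0.0007
m3 [ 0.4599 -0.3769  0.0108] 0.0015
pipeend [ 0.6236 -0.0584  0.0513] 0.007
pl_front [ 0.725  -0.019   0.0047] 0.0013
tw1 [ 0.4591 -0.3169  0.0062] 0.0003
tw2 [ 0.5756 -0.3219  0.004 ] 0.0014
jar [ 0.3571 -0.283   0.0457] 0.001
blower [0.3642 0.3695 0.0299] 0.0014
bottletop [ 0.7127 -0.335   0.1494] 0.0016
calA [0.2903 0.0158 0.0051] 0.0006
knob [0.479  0.1531 0.101 ] [0.4795 0.1516 0.101 ]
sleeve [ 0.5501 -0.0093  0.09  ] [ 0.5481 -0.008   0.09  ]
m1 [ 0.4718 -0.272   0.012 ] [ 0.4718 -0.2703  0.012 ]
m2 [ 0.5632 -0.2343  0.012 ] [ 0.562  -0.2337  0.012 ]
m3 [ 0.4612 -0.3781  0.012 ] [ 0.4596 -0.3767  0.012 ]
```

```bash
python3 - <<'E'
from h import *
S=lambda u,v:(150+u/2.3,90+v/2.3)
D=lambda u,v:(220+u/2.4,90+v/2.4)
z=.008
a,b,c=[at_z('side',*D(*q),z) for q in [(104,182),(218,356),(359,302)]]
print(a,b,c,'yaw y-edge',np.arctan2((a-b)[1],(a-b)[0])-np.pi/2,'x-edge',np.arctan2((c-b)[1],(c-b)[0]))
d,e=[at_z('scene',*S(*q),z) for q in [(505,460),(685,277)]]
print(d,e,'yaw',np.arctan2((e-d)[1],(e-d)[0])-np.pi/2)
# refine using edges: lid top/wall rear etc -> overlay prediction for yaw candidates
im=cv2.imread('pics/scene0.png'); im2=cv2.imread('pics/side0.png')
k=np.array([.4793,.1523])
for yaw,col in [(0.0,(0,0,255)),(-.1,(0,255,255))]:
    u=np.array([np.cos(yaw),np.sin(yaw)]);v=np.array([-u[1],u[0]])
    f=k+.126*u
    for cam,img in (('scene',im),('side',im2)):
        pts=[proj(cam,[*(f+sx*.088*u+sy*.108*v),.085]) for sx,sy in ((-1,-1),(1,-1),(1,1),(-1,1))]
        cv2.polylines(img,[np.round(np.array(pts)*8).astype(int)],True,col,1,cv2.LINE_AA,3)
cv2.imwrite('pics/ov.png',np.hstack([cv2.resize(im[90:300,290:480],None,fx=2.1,fy=2.8),cv2.resize(im2[90:300,240:430],None,fx=2.1,fy=2.8)]))
E
```

```text
[0.49401342 0.41180012 0.008     ] [ 0.49203003 -0.01727692  0.008     ] [ 0.72475755 -0.02139649  0.008     ] yaw y-edge -0.004622409297794894 x-edge -0.017699393958416614
[ 0.72669705 -0.02233196  0.008     ] [0.72466101 0.4162217  0.008     ] yaw 0.004642604115984383
```

View pics/ov.png

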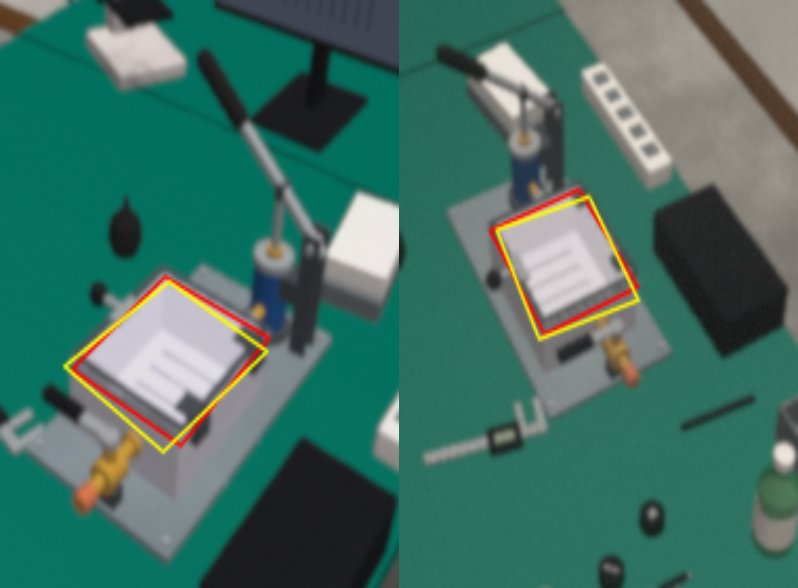

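Yaw is about 0. That puts the floor centre at (0.605, 0.152), the hinge at x 0.697, the valve stem at (0.627, -0.008) and the sleeve at (0.549, -0.008), all consistent with the given sizes. I'll turn the tool and move above the valve.

```bash
cat >> h.py <<'E'
def goto(p,phi=None):
    """tool-axis shift to p, with turn about tool z first (tool y at world angle phi deg)"""
    s=state(); M=R.from_rotvec(s['ee_rot']).as_matrix(); cur=np.degrees(np.arctan2(M[1,1],M[0,1]))
    if phi is None: phi=cur
    f=np.radians(phi); T=np.array([[-np.sin(f),np.cos(f),0],[np.cos(f),np.sin(f),0],[0,0,-1]]).T
    fix=np.degrees((R.from_matrix(M).inv()*R.from_matrix(T)).as_rotvec())
    d=T.T@(np.array(p)-s['tool_pos'])
    print('t',round(s['clock'],1),'pos',np.round(s['tool_pos'],4),'yang',round(cur,2),'turn',np.round(fix,2),'shift after turn',np.round(d,4),'F',np.round(s['force'],1),'op',round(s['opening'],4))
E
python3 -m handwheel '[[[0,0,0,0,0,0,8.4],[0,0,0,0,0,0,8.4],[0,0,0,0,0,0,8.4],[0,0,0,0,0,0,8.4],[0,0,0,0,0,0,8.4],[0,0,0,0,0,0,8.4],[0,0,0,0,0,0,8.4],[0,0,0,0,0,0,8.4],[0,0,0,0,0,0,8.4],[0,0,0,0,0,0,8.4],[0,0,0,0,0,0,8.4],[0,0,0,0,0,0,8.4]]]' 20
python3 -m handwheel '[[[0,0,0,0,0,0,8.4],[0,0,0,0,0,0,8.4],[0,0,0,0,0,0,8.4],[0,0,0,0,0,0,8.4],[0,0,0,0,0,0,8.4],[0,0,0,0,0,0,8.4],[0,0,0,0,0,0,8.4],[0,0,0,0,0,0,7],[0,0,0,0,0,0,0]]]'
python3 -c "
from h import *
goto([.549,-.008,.25],-90); print(state()['qpos'])"
```

```text
clock: 2.05
tool_pos: [0.1293, 0.5603, 0.2497]
ee_rot: [-2.637, -1.708, -0.0]
force: [-1.0, 1.2, -1.0]
opening: 0.0441
finger_force: 0.0
clock: 2.95
tool_pos: [0.1293, 0.5603, 0.2497]
ee_rot: [-3.142, -0.01, 0.0]
force: [-0.8, 0.5, 0.4]
opening: 0.0445
finger_force: 0.0
t 3.0 pos [0.1293 0.5603 0.2497] yang -89.65 turn [-0.    0.    0.35] shift after turn [ 4.197e-01  5.683e-01 -3.000e-04] F [-0.8  0.5  0.4] op 0.0445
[1.13771288e+00 1.80800413e-01 1.60700431e+00 1.86467734e-05
 1.35378778e+00 2.70242419e+00]
```

```bash

python3 -m handwheel '[[[0,0,0,0,0,0,0.35],[0,0.035,0.047,0,0,0,0],[0,0.035,0.047,0,0,0,0],[0,0.035,0.047,0,0,0,0],[0,0.035,0.047,0,0,0,0],[0,0.035,0.047,0,0,0,0],[0,0.035,0.047,0,0,0,0],[0,0.035,0.047,0,0,0,0],[0,0.035,0.047,0,0,0,0],[0,0.035,0.047,0,0,0,0],[0,0.035,0.047,0,0,0,0],[0,0.035,0.047,0,0,0,0]]]'
python3 -m handwheel '[[[0,0.02,0.03,0,0,0,0],[0,0,0,0,0,0,0],[0,0,0,0,0,0,0]]]'
python3 - <<'E'
from h import *
goto([.549,-.008,.082],-90)
im=grab('wrist','w1.png'); 
for d in models.regions_of('wrist','valve_grip')[:3]:
    u,v,n=cen(d); print(d['p'],u,v,n,d['extent'],at_z('wrist',u,v,.092))
c=imaging.camera_model('wrist')
for p in ([.549,-.008,.097],[.627,-.008,.097]): print(proj('wrist',p))
E
```

```text
clock: 4.15
tool_pos: [0.4592, 0.1176, 0.2501]
ee_rot: [-3.141, -0.006, -0.002]
force: [0.1, 1.5, -0.1]
opening: 0.0444
finger_force: 0.0
clock: 4.45
tool_pos: [0.4782, 0.0891, 0.2495]
ee_rot: [-3.141, -0.001, 0.001]
force: [0.6, 0.5, 0.4]
opening: 0.044
finger_force: 0.0
t 4.5 pos [0.4782 0.0891 0.2495] yang -89.96 turn [-0.02  0.04  0.04] shift after turn [0.0708 0.0971 0.1675] F [0.6 0.5 0.4] op 0.044
0.61 429.5757772020725 75.16515544041451 3088 [412.1, 6.0, 450.9, 146.7] [ 0.58019482 -0.00540777  0.092     ]
[430.28271614 111.72694523]
[441.20525802  13.81202907]
```

View pics/w1.png

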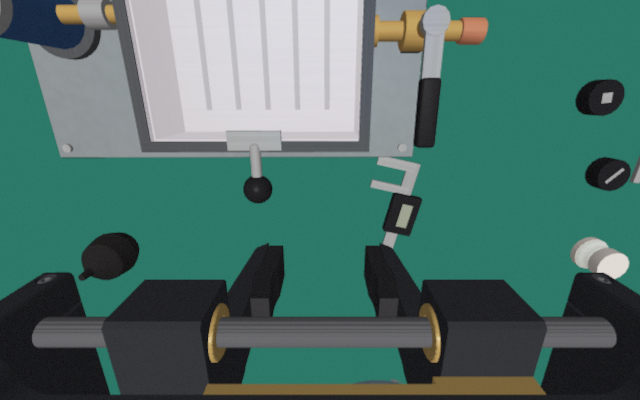

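The wrist view shows the sleeve at (428,112) and the stem at (437,18), matching the predictions to about 2 mm. I'll descend and grip the sleeve.

```bash

python3 -m handwheel '[[[0,0.035,0.045,0,0,0,0],[0,0.035,0.045,0,0,0,0],[0,0,0.005,0,0,0,0],[0,0,0,0.03,0,0,0],[0,0,0,0.03,0,0,0],[0,0,0,0.03,0,0,0],[0,0,0,0,0,0,0],[0,0,0,0,0,0,0]]]'
python3 - <<'E'
from h import *
goto([.548,-.0065,.082],-90)
im=grab('wrist')
print(proj('wrist',[.548,-.0065,.097]),proj('wrist',[.626,-.007,.1]))
cv2.imwrite('pics/w2.png',im[:,:,::-1])
E
```

```text
clock: 5.35
tool_pos: [0.5392, 0.007, 0.1601]
ee_rot: [-3.141, -0.005, 0.001]
force: [0.4, 0.3, 0.4]
opening: 0.0438
finger_force: 0.0
t 5.3 pos [0.5392 0.007  0.1601] yang -89.83 turn [-0.02  0.05  0.17] shift after turn [0.0088 0.0135 0.0781] F [0.4 0.3 0.4] op 0.0438
[340.34451425 211.81474453] [343.87752053  94.69221531]
```

View pics/w2.png

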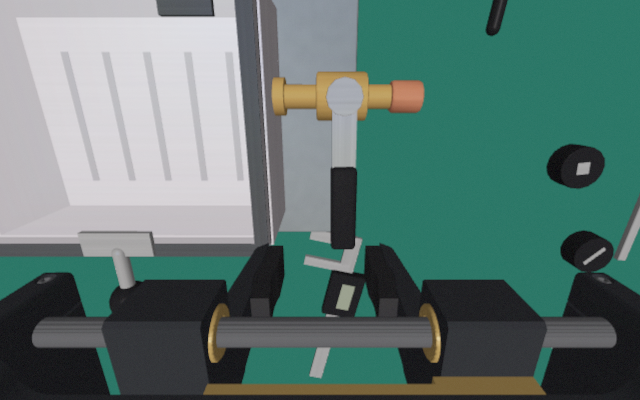

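The sleeve centre is at (343,208) and the stem at (344,97), within 2 mm. I'll go down and grip.

```bash

python3 -m handwheel '[[[0,0.009,0.0145,0,0,0,0],[0,0,0,0.026,0,0,0],[0,0,0,0.026,0,0,0],[0,0,0,0.026,0,0,0],[0,0,0,0,0,0,0],[0,0,0,0,0,0,0],[1,0,0,0,0,0,0],[1,0,0,0,0,0,0],[1,0,0,0,0,0,0],[1,0,0,0,0,0,0]]]' 15
python3 -c "
from h import *
goto([.548,-.008,.082],-90)"
```

```text
clock: 6.4
tool_pos: [0.5495, -0.0086, 0.0828]
ee_rot: [-3.141, -0.002, -0.003]
force: [0.2, 2.7, 4.9]
opening: 0.0181
finger_force: 15.0
t 6.4 pos [ 0.5495 -0.0086  0.0828] yang -89.93 turn [-0.01 -0.11  0.07] shift after turn [-0.0015 -0.0006  0.0008] F [0.2 2.7 4.9] op 0.0181
```

```bash

python3 -m handwheel '[[[1,0.0004,0.0081,0,0,0,-6],[1,0.0004,0.0081,0,0,0,-6],[1,0.0004,0.0081,0,0,0,-6],[1,0.0004,0.0081,0,0,0,-6],[1,0.0004,0.0081,0,0,0,-6],[1,0.0004,0.0081,0,0,0,-6],[1,0.0004,0.0081,0,0,0,-6],[1,0,0,0,0,0,0]]]' 15
python3 -c "
from h import *
goto([.627,-.086,.082],0)"
```

```text
clock: 7.2
tool_pos: [0.5714, -0.059, 0.0829]
ee_rot: [-2.93, -1.132, -0.011]
force: [8.9, 10.6, 0.9]
opening: 0.0186
finger_force: 15.3
t 7.2 pos [ 0.5714 -0.059   0.0829] yang -47.77 turn [  0.27  -0.29 -47.76] shift after turn [-0.027   0.0556  0.0009] F [ 8.9 10.6  0.9] op 0.0186
```

```bash

python3 -m handwheel '[[[1,0.001,0.0081,0,0,0,-6],[1,0.0006,0.0081,0,0,0,-6],[1,0.0004,0.0081,0,0,0,-6],[1,0.0004,0.0081,0,0,0,-6],[1,0.0004,0.0081,0,0,0,-6],[1,0.0004,0.0081,0,0,0,-6],[1,0.0004,0.0081,0,0,0,-6],[1,0.0004,0.0081,0,0,0,-6],[1,0,0,0,0,0,0]]]' 15
python3 -c "
from h import *
goto([.627,-.086,.082],0)"
```

```text
clock: 8.1
tool_pos: [0.624, -0.0817, 0.0816]
ee_rot: [-2.208, -2.221, 0.002]
force: [-10.9, 14.2, 13.2]
opening: 0.0174
finger_force: 15.0
t 8.1 pos [ 0.624  -0.0817  0.0816] yang 0.33 turn [-0.45 -0.35  0.32] shift after turn [-0.0043  0.003  -0.0004] F [-10.9  14.2  13.2] op 0.0174
```

```bash

python3 -m handwheel '[[[1,0.001,0.002,0,0,0,-1],[1,0,0.001,0,0,0,0],[1,0,0,0,0,0,0]]]' 15
python3 -m handwheel '[[[0,0,0,0,0,0,0],[0,0,0,0,0,0,0],[0,0,0,0,0,0,0],[0,0,0,-0.03,0,0,0],[0,0,0,-0.03,0,0,0],[0,-0.03,0,-0.03,0,0,0],[0,-0.03,0,0,0,0,0],[0,0,0,0,0,0,0],[0,0,0,0,0,0,0]]]'
python3 - <<'E'
from h import *
goto([.627,-.086,.082],0)
im=grab('wrist','w3.png')
print(proj('wrist',[.627,-.008,.1]),proj('wrist',[.627,-.086,.097]))
E
```

```text
clock: 8.4
tool_pos: [0.6242, -0.0817, 0.0813]
ee_rot: [-2.19, -2.234, 0.009]
force: [-22.4, 9.9, 18.0]
opening: 0.0181
finger_force: 14.9
clock: 9.3
tool_pos: [0.6306, -0.1455, 0.1715]
ee_rot: [-2.203, -2.24, -0.0]
force: [-0.3, -0.2, -0.8]
opening: 0.044
finger_force: 0.0
t 9.3 pos [ 0.6306 -0.1455  0.1715] yang 0.96 turn [-0.   -0.02  0.96] shift after turn [ 0.0595 -0.0036  0.0895] F [-0.3 -0.2 -0.8] op 0.044
[3.22082332e+02 4.15552292e-02] [320.39159898 134.44367169]
```

View pics/w3.png

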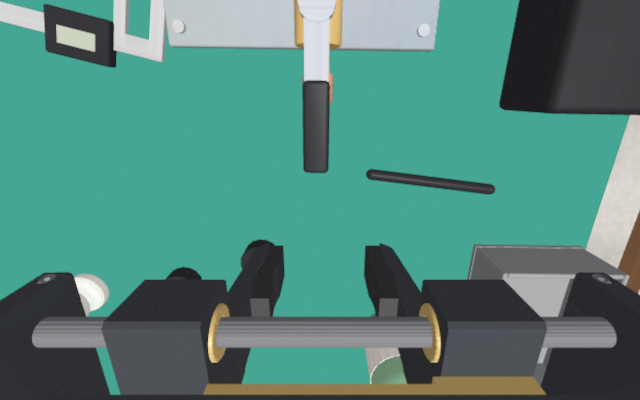

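The valve reached its stop at 22 N and the handle lies along the pipe, from (316,10) to (316,170). Next is the lid knob: rise, turn and travel.

```bash

python3 -m handwheel '[[[0,0,0,-0.02,0,0,8.27],[0,0,0,-0.02,0,0,8.27],[0,0,0,-0.02,0,0,8.27],[0,0,0,-0.02,0,0,8.27],[0,0,0,0,0,0,8.27],[0,0,0,0,0,0,8.27],[0,0,0,0,0,0,8.27],[0,0,0,0,0,0,8.27],[0,0,0,0,0,0,8.27],[0,0,0,0,0,0,8.27],[0,0,0,0,0,0,8.27],[0,0,0,0,0,0,0]]]'
python3 -m handwheel '[[[0,-0.015,-0.03,0,0,0,0],[0,-0.015,-0.03,0,0,0,0],[0,-0.015,-0.03,0,0,0,0],[0,-0.015,-0.03,0,0,0,0],[0,-0.015,-0.03,0,0,0,0],[0,-0.015,-0.03,0,0,0,0],[0,-0.015,-0.03,0,0,0,0],[0,-0.015,-0.03,0,0,0,0],[0,-0.015,-0.03,0,0,0,0],[0,-0.015,-0.027,0,0,0,0],[0,0,0,0,0,0,0],[0,0,0,0,0,0,0]]]'
python3 - <<'E'
from h import *
goto([.4795,.152,.093],-90)
E
```

```text
clock: 10.55
tool_pos: [0.6305, -0.1435, 0.2508]
ee_rot: [-3.141, -0.002, 0.002]
force: [-0.0, -0.1, -1.5]
opening: 0.0441
finger_force: 0.0
clock: 11.75
tool_pos: [0.4799, 0.1527, 0.2516]
ee_rot: [3.141, 0.011, 0.0]
force: [-0.6, -0.2, 0.1]
opening: 0.044
finger_force: 0.0
t 11.8 pos [0.4799 0.1527 0.2516] yang -89.62 turn [ 0.01 -0.    0.38] shift after turn [-0.0004  0.0007  0.1586] F [-0.6 -0.2  0.1] op 0.044
```

```bash

python3 -m handwheel '[[[0,0,0,0.03,0,0,0.38],[0,0,0,0.03,0,0,0],[0,0,0,0.03,0,0,0],[0,0,0,0.03,0,0,0],[0,0,0,0.02,0,0,0],[0,0,0,0.018,0,0,0],[0,0,0,0,0,0,0],[1,0,0,0,0,0,0],[1,0,0,0,0,0,0],[1,0,0,0,0,0,0],[1,0,0,0,0,0,0]]]' 30
python3 - <<'E'
from h import *
goto([.4795,.152,.093],-90)
# lid arc increments per 0.1 rad
h=np.array([.697,.093])
P=[h+[-.218*np.cos(t)+.008*np.sin(t), .218*np.sin(t)+.008*np.cos(t)] for t in np.arange(0,1.61,.1)]
print(np.round(np.diff(P,axis=0)*1000,1).tolist(), P[-1])
E
```

```text
clock: 12.85
tool_pos: [0.4812, 0.1537, 0.0947]
ee_rot: [-3.138, 0.008, -0.005]
force: [3.0, 10.3, -5.6]
opening: 0.0254
finger_force: 30.1
t 12.8 pos [0.4812 0.1537 0.0947] yang -90.31 turn [-0.21 -0.17 -0.31] shift after turn [-0.0017  0.0017  0.0017] F [ 3.  10.3 -5.6] op 0.0254
[[1.9, 21.7], [4.0, 21.4], [6.2, 20.9], [8.2, 20.2], [10.2, 19.3], [12.1, 18.2], [13.8, 16.9], [15.4, 15.4], [16.9, 13.8], [18.2, 12.0], [19.3, 10.1], [20.2, 8.2], [20.9, 6.1], [21.4, 4.0], [21.7, 1.8], [21.8, -0.3]] [0.71136208 0.31067345]
```

```bash

python3 -m handwheel '[[[1,0.0005,0,-0.011,0,0,0],[1,0.001,0,-0.011,0,0,0],[1,0.002,0,-0.0107,0,0,0],[1,0.002,0,-0.0107,0,0,0],[1,0.003,0,-0.0105,0,0,0],[1,0.003,0,-0.0105,0,0,0],[1,0,0,0,0,0,0]]]' 30
python3 - <<'E'
from h import *
goto([.4915,.152,.1573],-90)
grab('side','s2.png')
cv2.imwrite('pics/s2c.png',cv2.resize(cv2.imread('pics/s2.png')[90:260,220:420],None,fx=3,fy=3))
E
```

```text
clock: 13.55
tool_pos: [0.4933, 0.1537, 0.1606]
ee_rot: [-3.138, 0.007, -0.007]
force: [0.5, 9.2, 1.7]
opening: 0.0259
finger_force: 30.0
t 13.6 pos [0.4933 0.1537 0.1606] yang -90.27 turn [-0.22 -0.25 -0.27] shift after turn [-0.0018  0.0017  0.0033] F [0.5 9.2 1.7] op 0.0259
```

View pics/s2c.png

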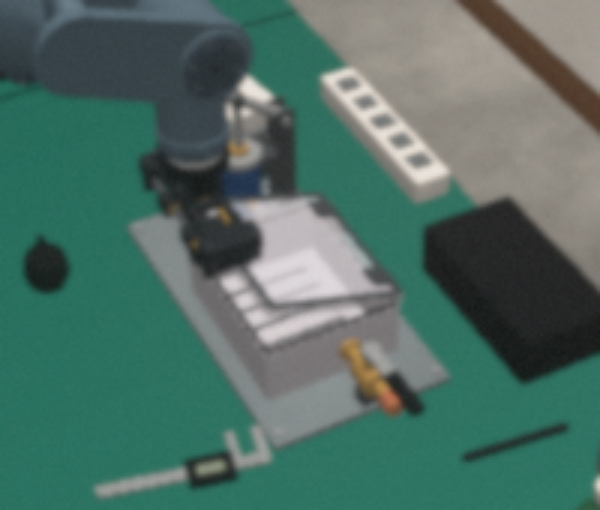

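The lid is lifting in the grip, with its front edge now clear of the rim. Continuing the arc.

```bash

python3 -m handwheel '[[[1,0.008,-0.0015,-0.02,0,0,0],[1,0.01,0,-0.0193,0,0,0],[1,0.012,0,-0.018,0,0,0],[1,0.014,0,-0.017,0,0,0],[1,0.0154,0,-0.0154,0,0,0],[1,0.017,0,-0.0138,0,0,0],[1,0.018,0,-0.012,0,0,0],[1,0,0,0,0,0,0]]]' 30
python3 - <<'E'
from h import *
t=1.0; goto([.697-.218*np.cos(t)+.008*np.sin(t),.152, .085+.218*np.sin(t)+.008*np.cos(t)],-90)
E
```

```text
clock: 14.4
tool_pos: [0.5882, 0.1541, 0.2755]
ee_rot: [-3.139, 0.007, -0.006]
force: [3.6, 6.1, -1.6]
opening: 0.0255
finger_force: 30.0
t 14.4 pos [0.5882 0.1541 0.2755] yang -90.25 turn [-0.16 -0.21 -0.25] shift after turn [-0.0022  0.0021  0.0028] F [ 3.6  6.1 -1.6] op 0.0255
```

```bash

python3 -m handwheel '[[[1,0.0193,0,-0.0101,0,0,0],[1,0.02,0,-0.0082,0,0,0],[1,0.021,0,-0.006,0,0,0],[1,0.0214,0,-0.004,0,0,0],[1,0.0217,0,-0.0018,0,0,0],[1,0.0218,0,0.0003,0,0,0],[1,0,0,0,0,0,0],[1,0,0,0,0,0,0]]]' 30
python3 - <<'E'
from h import *
t=1.6; goto([.697-.218*np.cos(t)+.008*np.sin(t),.152, .085+.218*np.sin(t)+.008*np.cos(t)],-90)
E
```

```text
clock: 15.2
tool_pos: [0.7121, 0.1543, 0.3034]
ee_rot: [-3.138, 0.005, -0.002]
force: [3.8, 7.0, -4.9]
opening: 0.0248
finger_force: 30.1
t 15.2 pos [0.7121 0.1543 0.3034] yang -90.18 turn [-0.19 -0.08 -0.18] shift after turn [-0.0007  0.0023  0.0007] F [ 3.8  7.  -4.9] op 0.0248
```

```bash

python3 -m handwheel '[[[0,0,0,0,0,0,0],[0,0,0,0,0,0,0],[0,0,0,0,0,0,0],[0,0,0,-0.03,0,0,0],[0,0,0,-0.03,0,0,0],[0,0,0,-0.02,0,0,0],[0,0,0,0,0,0,0],[0,0,0,0,0,0,0]]]'
python3 -m handwheel '[[[0,-0.0275,0.036,0,0,0,0],[0,-0.0275,0.036,0,0,0,0],[0,-0.0275,0.036,0,0,0,0],[0,-0.0275,0.036,0,0,0,0],[0,-0.0275,0.036,0,0,0,0],[0,-0.0275,0.036,0,0,0,0],[0,-0.0275,0.036,0,0,0,0],[0,-0.0275,0.036,0,0,0,0],[0,-0.0275,0.036,0,0,0,0],[0,-0.0275,0.036,0,0,0,0],[0,-0.0275,0.036,0,0,0,0],[0,-0.0275,0.036,0,0,0,0]]]'
python3 -m handwheel '[[[-0.5,0,0,0.03,0,0,0],[-0.5,0,0,0.02,0,0,0],[-0.5,0,0,0,0,0,0],[-0.5,0,0,0,0,0,0]]]'
python3 - <<'E'
from h import *
goto([.38,-.28,.3],-90)
grab('wrist','w4.png'); grab('scene','sc4.png')
for d in models.regions_of('wrist','mount1'):
    u,v,n=cen(d); print(round(d['p'],2),round(u),round(v),n,at_z('wrist',u,v,.012).round(4))
a=cv2.imread('pics/w4.png');b=cv2.imread('pics/sc4.png')
cv2.imwrite('pics/c4.png',np.vstack([cv2.resize(a[:270],(640,270)),cv2.resize(b[90:340,150:480],(436,330))[:, :436] if 0 else cv2.copyMakeBorder(cv2.resize(b[90:340,150:480],(436,330)),0,0,0,204,cv2.BORDER_CONSTANT)]))
E
```

```text
clock: 16.0
tool_pos: [0.7114, 0.1519, 0.3835]
ee_rot: [3.141, -0.008, 0.001]
force: [0.4, -0.4, -0.6]
opening: 0.0441
finger_force: 0.0
clock: 17.2
tool_pos: [0.3772, -0.2787, 0.3815]
ee_rot: [-3.14, 0.008, 0.003]
force: [-0.1, 0.4, 1.3]
opening: 0.044
finger_force: 0.0
clock: 17.6
tool_pos: [0.3788, -0.2776, 0.3325]
ee_rot: [-3.14, 0.008, 0.002]
force: [0.2, -0.5, 0.1]
opening: 0.066
finger_force: 0.0
t 17.6 pos [ 0.3788 -0.2776  0.3325] yang -90.29 turn [-0.1   0.09 -0.29] shift after turn [0.0012 0.0024 0.0325] F [ 0.2 -0.5  0.1] op 0.066
0.93 318 91 667 [ 0.4719 -0.2716  0.012 ]
0.7 289 17 913 [ 0.5638 -0.2348  0.012 ]
0.56 393 99 683 [ 0.46   -0.3798  0.012 ]
```

View pics/c4.png

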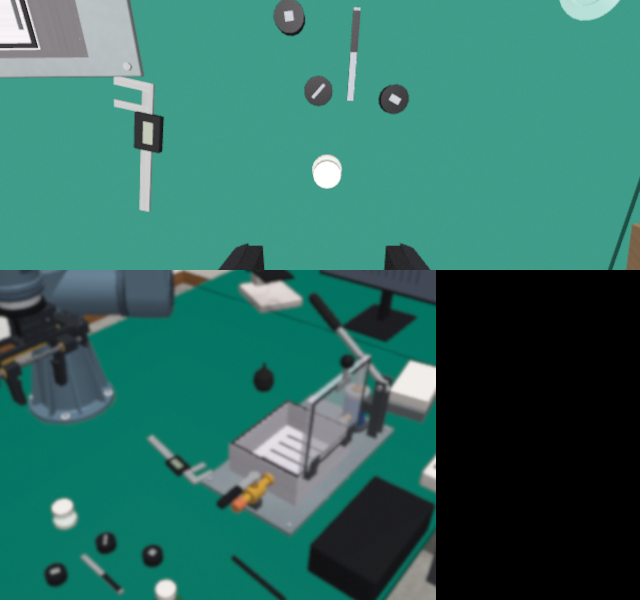

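The lid stands open and all three mounts are where the first measurement put them: wrist pixels (318,91), (289,17), (393,99). Picking m2 first.

```bash

python3 -m handwheel '[[[-0.5,0.031,-0.0075,0.025,0,0,-0.29],[-0.5,0.031,-0.0075,0.03,0,0,0],[-0.5,0.031,-0.0075,0.03,0,0,0],[-0.5,0.031,-0.0075,0.03,0,0,0],[-0.5,0.031,-0.0075,0.03,0,0,0],[-0.5,0.03,-0.006,0.03,0,0,0],[-0.5,0,0,0,0,0,0],[-0.5,0,0,0,0,0,0]]]'
python3 - <<'E'
from h import *
goto([.563,-.2345,.021],-90)
grab('wrist')
for d in models.regions_of('wrist','mount1'):
    u,v,n=cen(d); print(round(d['p'],2),round(u),round(v),n,at_z('wrist',u,v,.012).round(4))
E
```

```text
clock: 18.55
tool_pos: [0.5645, -0.2342, 0.158]
ee_rot: [-3.141, -0.003, 0.002]
force: [-0.6, 0.3, -0.0]
opening: 0.0661
finger_force: 0.0
t 18.6 pos [ 0.5645 -0.2342  0.158 ] yang -89.9 turn [-0.03  0.08  0.1 ] shift after turn [-0.0015  0.0003  0.137 ] F [-0.6  0.3 -0. ] op 0.0661
0.92 452 276 783 [ 0.4654 -0.3763  0.012 ]
0.77 322 192 1465 [ 0.5613 -0.2353  0.012 ]
```

```bash

python3 -m handwheel '[[[-0.5,-0.0015,0,0.03,0,0,0],[-0.5,0,0,0.03,0,0,0],[-0.5,0,0,0.03,0,0,0],[-0.5,0,0,0.03,0,0,0],[-0.5,0,0,0.017,0,0,0],[-0.5,0,0,0,0,0,0],[1,0,0,0,0,0,0],[1,0,0,0,0,0,0],[1,0,0,0,0,0,0],[1,0,0,0,0,0,0],[1,0,0,0,0,0,0]]]' 25
python3 -m handwheel '[[[1,0,0,-0.03,0,0,0],[1,0,0,-0.03,0,0,0],[1,0,0,-0.03,0,0,0],[1,0,0,-0.03,0,0,0],[1,0,0,-0.03,0,0,0],[1,0,0,-0.03,0,0,0],[1,0,0,0,0,0,0],[1,0,0,0,0,0,0]]]'
python3 - <<'E'
from h import *
goto([.562,.10,.039],-90)
E
```

```text
clock: 19.75
tool_pos: [0.5636, -0.2353, 0.0229]
ee_rot: [3.14, 0.0, 0.003]
force: [-1.6, 0.7, 6.6]
opening: 0.0385
finger_force: 25.0
clock: 20.55
tool_pos: [0.5628, -0.2348, 0.2017]
ee_rot: [3.141, 0.0, 0.002]
force: [0.0, 0.2, -0.7]
opening: 0.0393
finger_force: 25.0
t 20.6 pos [ 0.5628 -0.2348  0.2017] yang -90.0 turn [ 0.04 -0.06  0.  ] shift after turn [-0.0008 -0.3348  0.1627] F [ 0.   0.2 -0.7] op 0.0393
```

```bash

python3 -m handwheel '[[[1,0,-0.0335,0,0,0,0],[1,0,-0.0335,0,0,0,0],[1,0,-0.0335,0,0,0,0],[1,0,-0.0335,0,0,0,0],[1,0,-0.0335,0,0,0,0],[1,0,-0.0335,0,0,0,0],[1,0,-0.0335,0,0,0,0],[1,0,-0.0335,0,0,0,0],[1,0,-0.0335,0,0,0,0],[1,0,-0.0335,0,0,0,0],[1,0,0,0,0,0,0],[1,0,0,0,0,0,0]]]'
python3 -m handwheel '[[[1,0,0,0.03,0,0,0],[1,0,0,0.03,0,0,0],[1,0,0,0.03,0,0,0],[1,0,0,0.03,0,0,0],[1,0,0,0.025,0,0,0],[1,0,0,0,0,0,0],[1,0,0,0,0,0,0]]]'
python3 - <<'E'
from h import *
goto([.562,.10,.0405],-90)
E
```

```text
clock: 21.75
tool_pos: [0.5616, 0.1007, 0.1994]
ee_rot: [3.141, 0.003, -0.005]
force: [0.5, -1.0, -0.1]
opening: 0.039
finger_force: 25.0
clock: 22.45
tool_pos: [0.5623, 0.0991, 0.056]
ee_rot: [3.141, -0.002, -0.003]
force: [0.2, 0.5, -0.2]
opening: 0.0388
finger_force: 25.0
t 22.4 pos [0.5623 0.0991 0.056 ] yang -90.08 turn [ 0.01  0.11 -0.08] shift after turn [-0.0003 -0.0009  0.0155] F [ 0.2  0.5 -0.2] op 0.0388
```

```bash

python3 -m handwheel '[[[1,0,-0.007,0,0,0,0],[1,0,0,0.009,0,0,0],[1,0,0,0.006,0,0,0],[1,0,0,0,0,0,0],[-0.15,0,0,0,0,0,0],[-0.15,0,0,0,0,0,0],[-0.15,0,0,0,0,0,0],[-0.15,0,0,-0.02,0,0,0],[-0.15,0,0,-0.03,0,0,0],[-0.15,0,0,-0.03,0,0,0],[-0.15,0,0,-0.03,0,0,0],[-0.15,0,0,-0.03,0,0,0]]]'
python3 -m handwheel '[[[-0.15,-0.04,0,-0.03,0,0,0],[-0.15,-0.04,0,0,0,0,0],[-0.15,-0.04,0,0,0,0,0],[-0.15,0,0,0,0,0,0],[-0.15,0,0,0,0,0,0]]]'
python3 - <<'E'
from h import *
goto([.562,.105,.0405],-90)
grab('wrist','w5.png')
for d in models.regions_of('wrist','mount1'):
    u,v,n=cen(d); print(round(d['p'],2),round(u),round(v),n,at_z('wrist',u,v,.032).round(4))
E
```

```text
clock: 23.65
tool_pos: [0.5626, 0.1072, 0.1828]
ee_rot: [3.142, -0.0, 0.0]
force: [0.2, -0.0, 0.1]
opening: 0.0506
finger_force: 0.0
clock: 24.15
tool_pos: [0.4426, 0.1073, 0.212]
ee_rot: [3.141, 0.0, 0.003]
force: [0.3, -0.2, 0.1]
opening: 0.0505
finger_force: 0.0
t 24.1 pos [0.4426 0.1073 0.212 ] yang -89.99 turn [ 0.01 -0.1   0.01] shift after turn [0.1194 0.0023 0.1715] F [ 0.3 -0.2  0.1] op 0.0505
0.62 323 59 1618 [0.5621 0.106  0.032 ]
0.49 637 154 80 [ 0.4712 -0.2225  0.032 ]
```

View pics/w5.png

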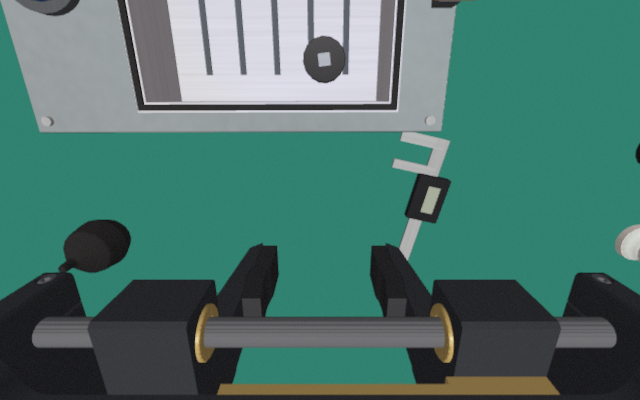

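m2 stands face up in the chamber at pixel (323,59), which is (0.562, 0.106). Now m1.

```bash

python3 -m handwheel '[[[-0.5,0,0,0,0,0,-8.18],[-0.5,0,0,0,0,0,-8.18],[-0.5,0,0,0,0,0,-8.18],[-0.5,0,0,0,0,0,-8.18],[-0.5,0,0,0,0,0,-8.18],[-0.5,0,0,0,0,0,-8.18],[-0.5,0,0,0,0,0,-8.18],[-0.5,0,0,0,0,0,-8.18],[-0.5,0,0,0,0,0,-8.18],[-0.5,0,0,0,0,0,-8.18],[-0.5,0,0,0,0,0,-8.18],[-0.5,0,0,0,0,0,0]]]'
python3 -m handwheel '[[[-0.5,-0.0378,0.003,0,0,0,0],[-0.5,-0.0378,0.003,0,0,0,0],[-0.5,-0.0378,0.003,0,0,0,0],[-0.5,-0.0378,0.003,0,0,0,0],[-0.5,-0.0378,0.003,0,0,0,0],[-0.5,-0.0378,0.003,0,0,0,0],[-0.5,-0.0378,0.003,0.01,0,0,0],[-0.5,-0.0378,0.003,0.02,0,0,0],[-0.5,-0.0378,0.003,0.02,0,0,0],[-0.5,-0.0378,0.003,0,0,0,0],[-0.5,0,0,0,0,0,0],[-0.5,0,0,0,0,0,0]]]'
python3 - <<'E'
from h import *
goto([.4718,-.2713,.0215],0)
grab('wrist','w6.png')
for d in models.regions_of('wrist','mount1'):
    u,v,n=cen(d); print(round(d['p'],2),round(u),round(v),n,at_z('wrist',u,v,.012).round(4))
grab('side')
for d in models.regions_of('side','mount1'):
    u,v,n=cen(d); print('side',round(d['p'],2),round(u),round(v),n,at_z('side',u,v,.012).round(4))
E
```

```text
clock: 25.45
tool_pos: [0.4439, 0.1071, 0.2114]
ee_rot: [-2.221, -2.222, 0.0]
force: [-0.5, 0.7, -0.9]
opening: 0.0663
finger_force: 0.0
clock: 26.65
tool_pos: [0.4727, -0.2717, 0.1609]
ee_rot: [-2.227, -2.215, -0.0]
force: [-0.1, 0.1, 0.1]
opening: 0.0663
finger_force: 0.0
t 26.6 pos [ 0.4727 -0.2717  0.1609] yang -0.3 turn [-0.03 -0.05 -0.3 ] shift after turn [ 0.0004 -0.0009  0.1394] F [-0.1  0.1  0.1] op 0.0663
0.95 321 186 1446 [ 0.4698 -0.27    0.012 ]
0.84 312 280 1210 [ 0.459  -0.3763  0.012 ]
side 0.72 341 295 140 [ 0.471  -0.2697  0.012 ]
side 0.48 309 310 181 [ 0.3596 -0.2745  0.012 ]
side 0.44 355 323 166 [ 0.4595 -0.377   0.012 ]
```

```bash

python3 -m handwheel '[[[-0.5,0.001,-0.0015,0.03,0,0,0],[-0.5,0,0,0.03,0,0,0],[-0.5,0,0,0.03,0,0,0],[-0.5,0,0,0.03,0,0,0],[-0.5,0,0,0.019,0,0,0],[-0.5,0,0,0,0,0,0],[1,0,0,0,0,0,0],[1,0,0,0,0,0,0],[1,0,0,0,0,0,0],[1,0,0,0,0,0,0],[1,0,0,0,0,0,0]]]' 25
python3 -m handwheel '[[[1,0,0,-0.03,0,0,0],[1,0,0,-0.03,0,0,0],[1,0,0,-0.03,0,0,0],[1,0,0,-0.03,0,0,0],[1,0,0,-0.03,0,0,0],[1,0,0,-0.03,0,0,0],[1,0,0,0,0,0,8],[1,0,0,0,0,0,8],[1,0,0,0,0,0,8],[1,0,0,0,0,0,8],[1,0,0,0,0,0,8],[1,0,0,0,0,0,8]]]'
python3 -m handwheel '[[[1,0,0,0,0,0,8],[1,0,0,0,0,0,8],[1,0,0,0,0,0,8],[1,0,0,0,0,0,8],[1,0,0,0,0,0,8],[1,0,0,0,0,0,2],[1,0,0,0,0,0,0]]]'
python3 - <<'E'
from h import *
goto([.562,.18,.0405],-90)
E
```

```text
clock: 27.95
tool_pos: [0.4719, -0.2704, 0.0237]
ee_rot: [2.22, 2.219, 0.0]
force: [-0.2, 1.4, 6.5]
opening: 0.0389
finger_force: 25.0
clock: 29.15
tool_pos: [0.4709, -0.2697, 0.2025]
ee_rot: [2.936, 1.117, -0.0]
force: [1.0, -0.7, 0.5]
opening: 0.039
finger_force: 25.0
clock: 29.85
tool_pos: [0.4709, -0.2698, 0.2025]
ee_rot: [3.142, -0.001, -0.0]
force: [1.1, 0.4, -0.8]
opening: 0.0392
finger_force: 25.0
t 29.9 pos [ 0.4709 -0.2698  0.2025] yang -90.04 turn [ 0.    0.   -0.04] shift after turn [ 0.0911 -0.4498  0.162 ] F [ 1.1  0.4 -0.8] op 0.0392
```

```bash

python3 -m handwheel '[[[1,0.0076,-0.0375,0,0,0,0],[1,0.0076,-0.0375,0,0,0,0],[1,0.0076,-0.0375,0,0,0,0],[1,0.0076,-0.0375,0,0,0,0],[1,0.0076,-0.0375,0,0,0,0],[1,0.0076,-0.0375,0,0,0,0],[1,0.0076,-0.0375,0,0,0,0],[1,0.0076,-0.0375,0,0,0,0],[1,0.0076,-0.0375,0,0,0,0],[1,0.0076,-0.0375,0,0,0,0],[1,0.0076,-0.0375,0,0,0,0],[1,0.0076,-0.0375,0,0,0,0]]]'
python3 -m handwheel '[[[1,0,0,0,0,0,0],[1,0,0,0.03,0,0,0],[1,0,0,0.03,0,0,0],[1,0,0,0.03,0,0,0],[1,0,0,0.03,0,0,0],[1,0,0,0.025,0,0,0],[1,0,0,0,0,0,0],[1,0,0,0,0,0,0]]]'
python3 - <<'E'
from h import *
goto([.562,.18,.0415],-90)
E
```

```text
clock: 31.05
tool_pos: [0.5625, 0.1818, 0.2026]
ee_rot: [3.142, 0.002, 0.0]
force: [0.8, 0.2, -0.1]
opening: 0.0389
finger_force: 25.0
clock: 31.85
tool_pos: [0.5624, 0.1796, 0.0576]
ee_rot: [3.141, -0.001, -0.001]
force: [1.5, -0.1, -0.0]
opening: 0.039
finger_force: 25.0
t 31.9 pos [0.5624 0.1796 0.0576] yang -90.02 turn [ 0.01  0.04 -0.02] shift after turn [-0.0004 -0.0004  0.0161] F [ 1.5 -0.1 -0. ] op 0.039
```

```bash

python3 -m handwheel '[[[1,0,0,0.009,0,0,0],[1,0,0,0.007,0,0,0],[1,0,0,0,0,0,0],[-0.15,0,0,0,0,0,0],[-0.15,0,0,0,0,0,0],[-0.15,0,0,0,0,0,0],[-0.15,0,0,-0.02,0,0,0],[-0.15,0,0,-0.03,0,0,0],[-0.15,0,0,-0.03,0,0,0],[-0.15,0,0,-0.03,0,0,0],[-0.15,0,0,-0.03,0,0,0]]]'
python3 -m handwheel '[[[-0.15,-0.04,0,-0.03,0,0,0],[-0.15,-0.04,0,0,0,0,0],[-0.15,-0.02,0,0,0,0,0],[-0.15,0,0,0,0,0,0],[-0.15,0,0,0,0,0,0]]]'
python3 - <<'E'
from h import *
goto([.459,-.377,.0215],0)
grab('wrist','w7.png')
for d in models.regions_of('wrist','mount1'):
    u,v,n=cen(d); print(round(d['p'],2),round(u),round(v),n,at_z('wrist',u,v,.032).round(4))
E
python3 -m handwheel '[[[-0.5,0,0,0,0,0,-8.18],[-0.5,0,0,0,0,0,-8.18],[-0.5,0,0,0,0,0,-8.18],[-0.5,0,0,0,0,0,-8.18],[-0.5,0,0,0,0,0,-8.18],[-0.5,0,0,0,0,0,-8.18],[-0.5,0,0,0,0,0,-8.18],[-0.5,0,0,0,0,0,-8.18],[-0.5,0,0,0,0,0,-8.18],[-0.5,0,0,0,0,0,-8.18],[-0.5,0,0,0,0,0,-8.18],[-0.5,0,0,0,0,0,0]]]'
python3 -c "
from h import *
goto([.459,-.377,.0215],0)"
```

```text
clock: 32.95
tool_pos: [0.5623, 0.1802, 0.1828]
ee_rot: [-3.142, 0.001, -0.0]
force: [1.0, -0.2, 0.6]
opening: 0.051
finger_force: 0.0
clock: 33.45
tool_pos: [0.463, 0.1803, 0.212]
ee_rot: [-3.141, 0.0, -0.003]
force: [1.1, -0.5, 0.2]
opening: 0.0505
finger_force: 0.0
t 33.5 pos [0.463  0.1803 0.212 ] yang -90.01 turn [ 7.000e-02 -8.000e-02 -9.001e+01] shift after turn [-0.5573 -0.004   0.1905] F [ 1.1 -0.5  0.2] op 0.0505
0.88 398 83 1547 [0.5609 0.1061 0.032 ]
0.76 324 79 1425 [0.5647 0.1787 0.032 ]
clock: 34.75
tool_pos: [0.4633, 0.18, 0.2111]
ee_rot: [-2.221, -2.221, 0.001]
force: [0.8, -0.2, 0.3]
opening: 0.066
finger_force: 0.0
t 34.8 pos [0.4633 0.18   0.2111] yang -0.0 turn [-0.03  0.01 -0.  ] shift after turn [-0.557  -0.0043  0.1896] F [ 0.8 -0.2  0.3] op 0.066
```

Both are placed. On to m3.

```bash

python3 -m handwheel '[[[-0.5,-0.0465,0,0,0,0,0],[-0.5,-0.0465,0,0,0,0,0],[-0.5,-0.0465,0,0,0,0,0],[-0.5,-0.0465,0,0,0,0,0],[-0.5,-0.0465,0,0,0,0,0],[-0.5,-0.0465,0,0,0,0,0],[-0.5,-0.0465,0,0,0,0,0],[-0.5,-0.0465,0,0,0,0,0],[-0.5,-0.0465,0,0,0,0,0],[-0.5,-0.0465,0,0,0,0,0],[-0.5,-0.0465,-0.004,0.025,0,0,0],[-0.5,-0.0455,0,0.025,0,0,0]]]'
python3 -m handwheel '[[[-0.5,0,0,0,0,0,0],[-0.5,0,0,0,0,0,0]]]'
python3 - <<'E'
from h import *
goto([.4595,-.377,.0215],0)
grab('wrist','w8.png')
for d in models.regions_of('wrist','mount1'):
    u,v,n=cen(d); print(round(d['p'],2),round(u),round(v),n,at_z('wrist',u,v,.012).round(4))
grab('side')
for d in models.regions_of('side','mount1'):
    u,v,n=cen(d); print('side',round(d['p'],2),round(u),round(v),n,at_z('side',u,v,.012).round(4))
E
```

```text
clock: 35.95
tool_pos: [0.4584, -0.3757, 0.1637]
ee_rot: [2.227, 2.213, -0.0]
force: [0.4, 0.3, -0.0]
opening: 0.066
finger_force: 0.0
clock: 36.15
tool_pos: [0.4576, -0.373, 0.1621]
ee_rot: [-2.226, -2.213, -0.001]
force: [-0.2, 1.7, -0.3]
opening: 0.0658
finger_force: 0.0
t 36.1 pos [ 0.4576 -0.373   0.1621] yang -0.33 turn [-0.11 -0.15 -0.33] shift after turn [-0.004   0.0019  0.1406] F [-0.2  1.7 -0.3] op 0.0658
0.69 325 192 1404 [ 0.4601 -0.3786  0.012 ]
```

```bash

python3 -m handwheel '[[[-0.5,-0.0045,0.002,0.03,0,0,0],[-0.5,0,0,0.03,0,0,0],[-0.5,0,0,0.03,0,0,0],[-0.5,0,0,0.03,0,0,0],[-0.5,0,0,0.02,0,0,0],[-0.5,0,0,0,0,0,0],[1,0,0,0,0,0,0],[1,0,0,0,0,0,0],[1,0,0,0,0,0,0],[1,0,0,0,0,0,0],[1,0,0,0,0,0,0]]]' 25
python3 -m handwheel '[[[1,0,0,-0.03,0,0,0],[1,0,0,-0.03,0,0,0],[1,0,0,-0.03,0,0,0],[1,0,0,-0.03,0,0,0],[1,0,0,-0.03,0,0,0],[1,0,0,-0.03,0,0,0],[1,0,0,0,0,0,8],[1,0,0,0,0,0,8],[1,0,0,0,0,0,8],[1,0,0,0,0,0,8],[1,0,0,0,0,0,8],[1,0,0,0,0,0,8]]]'
python3 -m handwheel '[[[1,0,0,0,0,0,8],[1,0,0,0,0,0,8],[1,0,0,0,0,0,8],[1,0,0,0,0,0,8],[1,0,0,0,0,0,8],[1,0,0,0,0,0,1.7],[1,0,0,0,0,0,0]]]'
python3 - <<'E'
from h import *
goto([.622,.143,.0415],-90)
E
```

```text
clock: 37.45
tool_pos: [0.461, -0.3778, 0.0253]
ee_rot: [2.221, 2.219, -0.0]
force: [0.1, 1.6, 6.7]
opening: 0.0386
finger_force: 25.0
clock: 38.65
tool_pos: [0.4601, -0.377, 0.2039]
ee_rot: [2.937, 1.116, 0.0]
force: [0.1, -0.0, -0.5]
opening: 0.0383
finger_force: 25.0
clock: 39.35
tool_pos: [0.4602, -0.377, 0.2039]
ee_rot: [3.141, 0.01, 0.0]
force: [0.1, -0.1, -1.0]
opening: 0.039
finger_force: 25.0
t 39.4 pos [ 0.4602 -0.377   0.2039] yang -89.62 turn [ 0.01 -0.    0.38] shift after turn [ 0.1618 -0.52    0.1624] F [ 0.1 -0.1 -1. ] op 0.039
```

```bash

python3 -m handwheel '[[[1,0.0135,-0.0433,0,0,0,0.38],[1,0.0135,-0.0433,0,0,0,0],[1,0.0135,-0.0433,0,0,0,0],[1,0.0135,-0.0433,0,0,0,0],[1,0.0135,-0.0433,0,0,0,0],[1,0.0135,-0.0433,0,0,0,0],[1,0.0135,-0.0433,0,0,0,0],[1,0.0135,-0.0433,0,0,0,0],[1,0.0135,-0.0433,0,0,0,0],[1,0.0135,-0.0433,0,0,0,0],[1,0.0135,-0.0433,0,0,0,0],[1,0.0135,-0.0433,0,0,0,0]]]'
python3 -m handwheel '[[[1,0,0,0,0,0,0],[1,0,0,0.03,0,0,0],[1,0,0,0.03,0,0,0],[1,0,0,0.03,0,0,0],[1,0,0,0.03,0,0,0],[1,0,0,0.025,0,0,0],[1,0,0,0,0,0,0],[1,0,0,0,0,0,0]]]'
python3 - <<'E'
from h import *
goto([.622,.143,.043],-90)
E
```

```text
clock: 40.55
tool_pos: [0.6234, 0.1442, 0.2039]
ee_rot: [3.142, 0.002, 0.001]
force: [0.2, -0.5, 0.1]
opening: 0.0383
finger_force: 25.0
clock: 41.35
tool_pos: [0.623, 0.1418, 0.0589]
ee_rot: [3.141, -0.002, -0.001]
force: [0.9, -0.5, -0.5]
opening: 0.0383
finger_force: 25.0
t 41.4 pos [0.623  0.1418 0.0589] yang -90.07 turn [ 0.01  0.04 -0.07] shift after turn [-0.001  -0.0012  0.0159] F [ 0.9 -0.5 -0.5] op 0.0383
```

```bash

python3 -m handwheel '[[[1,0,0,0.009,0,0,0],[1,0,0,0.0065,0,0,0],[1,0,0,0,0,0,0],[-0.15,0,0,0,0,0,0],[-0.15,0,0,0,0,0,0],[-0.15,0,0,0,0,0,0],[-0.15,0,0,-0.02,0,0,0],[-0.15,0,0,-0.03,0,0,0],[-0.15,0,0,-0.03,0,0,0],[-0.15,0,0,-0.03,0,0,0],[-0.15,0,0,-0.03,0,0,0]]]'
python3 -m handwheel '[[[-0.15,-0.04,0,-0.03,0,0,0],[-0.15,-0.04,0,-0.03,0,0,0],[-0.15,-0.04,0,-0.03,0,0,0],[-0.15,-0.04,0,-0.02,0,0,0],[-0.15,-0.03,0,0,0,0,0],[0,0,0,0,0,0,0],[0,0,0,0,0,0,0]]]'
python3 - <<'E'
from h import *
goto([.622,.143,.043],-90)
a=grab('wrist'); b=grab('side'); c=grab('scene')
for n in ['wrist','side','scene']:
  for d in models.regions_of(n,'mount1'):
    u,v,k=cen(d); print(n,round(d['p'],2),round(u),round(v),k,at_z(n,u,v,.032).round(4))
  for d in models.regions_of(n,'lid_knob')[:1]: print(n,d['extent'])
o=np.zeros((600,640,3),np.uint8); o[:270]=a[:270]; o[270:600,:320]=cv2.resize(b[90:340,250:492],(320,330)); o[270:600,320:]=cv2.resize(c[90:340,240:482],(320,330))
cv2.imwrite('pics/c9.png',o[:,:,::-1])
E
```

```text
clock: 42.45
tool_pos: [0.6229, 0.1423, 0.1846]
ee_rot: [-3.142, 0.003, -0.0]
force: [0.9, -0.1, 0.7]
opening: 0.0506
finger_force: 0.0
clock: 43.15
tool_pos: [0.4332, 0.1428, 0.2938]
ee_rot: [-3.142, 0.003, -0.003]
force: [-0.0, 0.7, 0.1]
opening: 0.044
finger_force: 0.0
t 43.1 pos [0.4332 0.1428 0.2938] yang -90.11 turn [-0.   -0.1  -0.11] shift after turn [ 1.888e-01 -2.000e-04  2.508e-01] F [-0.   0.7  0.1] op 0.044
wrist 0.86 353 59 1014 [0.5597 0.1055 0.032 ]
wrist 0.74 324 8 535 [0.6129 0.1406 0.032 ]
wrist 0.67 292 56 971 [0.5635 0.1786 0.032 ]
side 0.42 324 193 95 [0.6231 0.1376 0.032 ]
side 0.36 312 202 36 [0.5653 0.1176 0.032 ]
side [327.2, 116.5, 358.6, 189.6]
scene 0.64 350 229 82 [0.5578 0.1142 0.032 ]
scene [376.0, 155.3, 428.9, 247.1]
```

View pics/c9.png

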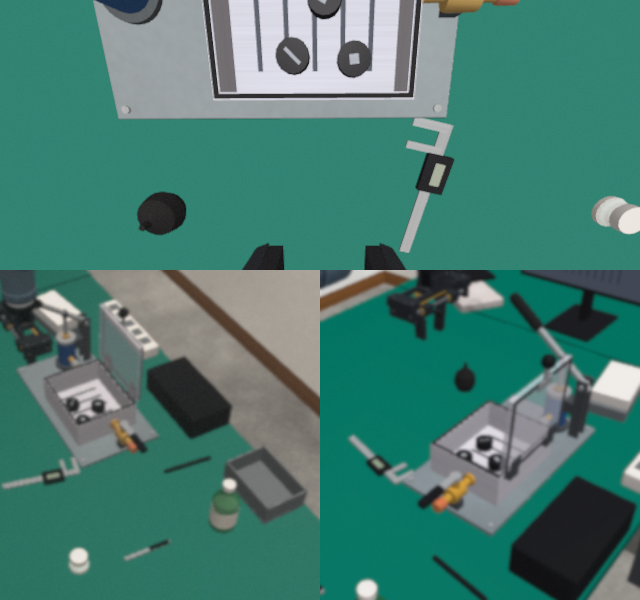

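All three mounts stand flat in the chamber, at wrist pixels (353,59), (324,8) and (292,56), and none are left on the bench. I'll go back to the knob to shut the lid.

```bash

python3 -m handwheel '[[[0,0,0,-0.03,0,0,0],[0,0,0,-0.03,0,0,0],[0,0,0,-0.03,0,0,0],[0,0.035,-0.0014,0,0,0,0],[0,0.035,-0.0014,0,0,0,0],[0,0.035,-0.0014,0,0,0,0],[0,0.035,-0.0014,0,0,0,0],[0,0.035,-0.0014,0,0,0,0],[0,0.035,-0.0014,0,0,0,0],[0,0.035,-0.0014,0,0,0,0],[0,0.033,-0.001,0,0,0,0],[0,0,0,0,0,0,0]]]'
python3 - <<'E'
from h import *
goto([.7117,.1535,.303],-90)
im=grab('wrist')
c=grab('side')
cv2.imwrite('pics/t.png',c[:,:,::-1])
for n in ['scene','side']:
  im=imaging.grab_frame(n)
  for p in ([.711,.1535,.311],): print(n,proj(n,p))
E
```

```text
clock: 44.8
tool_pos: [0.7137, 0.1521, 0.3789]
ee_rot: [3.141, -0.005, -0.007]
force: [-0.5, -0.4, -0.6]
opening: 0.044
finger_force: 0.0
t 44.8 pos [0.7137 0.1521 0.3789] yang -90.19 turn [ 0.02  0.24 -0.19] shift after turn [-0.002  -0.0014  0.0759] F [-0.5 -0.4 -0.6] op 0.044
scene [413.94939458 159.25110876]
side [343.78319323 122.02789635]
```

```bash

python3 -m handwheel '[[[0,-0.002,-0.0014,0.025,0,0,0],[0,0,0,0.025,0,0,0],[0,0,0,0.026,0,0,0],[0,0,0,0,0,0,0],[1,0,0,0,0,0,0],[1,0,0,0,0,0,0],[1,0,0,0,0,0,0],[1,0,0,0,0,0,0]]]' 30
python3 - <<'E'
from h import *
goto([.7117,.1535,.303],-90)
E
```

```text
clock: 45.8
tool_pos: [0.7097, 0.1545, 0.3103]
ee_rot: [-3.141, 0.003, -0.006]
force: [-2.9, 1.4, 6.0]
opening: 0.0263
finger_force: 30.0
t 45.8 pos [0.7097 0.1545 0.3103] yang -90.12 turn [-0.02 -0.22 -0.12] shift after turn [0.002  0.001  0.0073] F [-2.9  1.4  6. ] op 0.0263
```

```bash

python3 -m handwheel '[[[0,0,0,0,0,0,0],[0,0,0,0,0,0,0],[0,0,0,0,0,0,0]]]' 30
python3 -c "
from h import *
goto([.7117,.1535,.303],-90)"
```

```text
clock: 46.1
tool_pos: [0.7091, 0.1543, 0.3071]
ee_rot: [3.142, -0.003, -0.0]
force: [0.8, -0.1, 0.3]
opening: 0.0439
finger_force: 0.0
t 46.1 pos [0.7091 0.1543 0.3071] yang -90.13 turn [ 0.    0.01 -0.13] shift after turn [0.0026 0.0008 0.0041] F [ 0.8 -0.1  0.3] op 0.0439
```

```bash

python3 -m handwheel '[[[0,0.0025,0,0.005,0,0,0],[0,0,0,0,0,0,0],[1,0,0,0,0,0,0],[1,0,0,0,0,0,0],[1,0,0,0,0,0,0],[1,0,0,0,0,0,0]]]' 30
python3 -c "
from h import *
goto([.7117,.1535,.303],-90)"
```

```text
clock: 46.7
tool_pos: [0.7116, 0.1544, 0.3023]
ee_rot: [-3.141, 0.003, -0.0]
force: [0.3, 0.3, -1.0]
opening: 0.0256
finger_force: 29.7
t 46.7 pos [0.7116 0.1544 0.3023] yang -90.12 turn [-0.01 -0.01 -0.12] shift after turn [ 0.0001  0.0009 -0.0007] F [ 0.3  0.3 -1. ] op 0.0256
```

```bash

python3 -m handwheel '[[[1,-0.0218,0,-0.0003,0,0,0],[1,-0.0217,0,0.0018,0,0,0],[1,-0.0214,0,0.004,0,0,0],[1,-0.0209,0,0.0061,0,0,0],[1,-0.0202,0,0.0082,0,0,0],[1,-0.0193,0,0.0101,0,0,0],[1,-0.0182,0,0.012,0,0,0],[1,-0.0169,0,0.0138,0,0,0],[1,0,0,0,0,0,0]]]' 30
python3 -c "
from h import *
t=.8; goto([.697-.218*np.cos(t)+.008*np.sin(t),.1535, .085+.218*np.sin(t)+.008*np.cos(t)],-90)"
```

```text
clock: 47.6
tool_pos: [0.5493, 0.1541, 0.2445]
ee_rot: [3.14, -0.003, -0.004]
force: [1.8, -2.7, -10.4]
opening: 0.0255
finger_force: 30.4
t 47.6 pos [0.5493 0.1541 0.2445] yang -90.12 turn [ 0.08  0.16 -0.12] shift after turn [ 0.0016  0.0006 -0.0025] F [  1.8  -2.7 -10.4] op 0.0255
```

```bash

python3 -m handwheel '[[[1,-0.0148,0,0.0144,0,0,0],[1,-0.0138,0,0.0165,0,0,0],[1,-0.0121,0,0.0182,0,0,0],[1,-0.0102,0,0.0193,0,0,0],[1,-0.0082,0,0.0202,0,0,0],[1,0,0,0,0,0,0]]]' 30
python3 -c "
from h import *
t=.3; goto([.697-.218*np.cos(t)+.008*np.sin(t),.1535, .085+.218*np.sin(t)+.008*np.cos(t)],-90)"
```

```text
clock: 48.2
tool_pos: [0.4923, 0.1539, 0.1566]
ee_rot: [3.14, -0.004, 0.001]
force: [3.7, -4.3, -7.4]
opening: 0.0252
finger_force: 30.3
t 48.2 pos [0.4923 0.1539 0.1566] yang -90.14 turn [ 0.08 -0.02 -0.14] shift after turn [-0.0012  0.0004 -0.0005] F [ 3.7 -4.3 -7.4] op 0.0252
```

```bash

python3 -m handwheel '[[[1,-0.003,0,0.0105,0,0,0],[1,-0.003,0,0.0105,0,0,0],[1,-0.002,0,0.0107,0,0,0],[1,-0.002,0,0.0107,0,0,0],[1,-0.001,0,0.0108,0,0,0],[1,-0.001,0,0.008,0,0,0],[1,0,0,0.003,0,0,0],[1,0,0,0.001,0,0,0],[1,0,0,0,0,0,0]]]' 30
python3 -c "
from h import *
t=0; goto([.697-.218*np.cos(t)+.008*np.sin(t),.1535, .085+.218*np.sin(t)+.008*np.cos(t)],-90)"
```

```text
clock: 49.1
tool_pos: [0.4808, 0.1539, 0.0931]
ee_rot: [3.14, -0.003, -0.0]
force: [0.2, -5.2, -1.8]
opening: 0.0253
finger_force: 29.7
t 49.1 pos [0.4808 0.1539 0.0931] yang -90.12 turn [ 0.09  0.01 -0.12] shift after turn [-0.0018  0.0004  0.0001] F [ 0.2 -5.2 -1.8] op 0.0253
```

```bash

python3 -m handwheel '[[[1,0,0,0.002,0,0,0],[1,0,0,0.002,0,0,0],[1,0,0,0,0,0,0]]]' 30
python3 -m handwheel '[[[1,0,0,0.002,0,0,0],[1,0,0,0.001,0,0,0],[1,0,0,0,0,0,0]]]' 30
```

```text
clock: 49.4
tool_pos: [0.4811, 0.154, 0.0904]
ee_rot: [3.14, -0.003, -0.0]
force: [-4.6, -5.8, 9.8]
opening: 0.025
finger_force: 28.7
clock: 49.7
tool_pos: [0.4821, 0.154, 0.0889]
ee_rot: [3.14, -0.003, 0.003]
force: [-7.8, -7.3, 20.6]
opening: 0.025
finger_force: 27.9
```

```bash

python3 -m handwheel '[[[0,0,0,0,0,0,0],[0,0,0,0,0,0,0],[0,0,0,0,0,0,0],[0,0,0,-0.03,0,0,0],[0,0,0,-0.03,0,0,0],[0,0,0,-0.03,0,0,0],[0,0,0,-0.03,0,0,0],[0,0,0,-0.03,0,0,0],[0,0,0,0,0,0,0]]]'
python3 -m handwheel '[[[0,0,0,0,0,0,-8.18],[0,0,0,0,0,0,-8.18],[0,0,0,0,0,0,-8.18],[0,0,0,0,0,0,-8.18],[0,0,0,0,0,0,-8.18],[0,0,0,0,0,0,-8.18],[0,0,0,0,0,0,-8.18],[0,0,0,0,0,0,-8.18],[0,0,0,0,0,0,-8.18],[0,0,0,0,0,0,-8.18],[0,0,0,0,0,0,-8.18],[0,0,0,0,0,0,0]]]'
python3 -m handwheel '[[[0,-0.035,0.02,0,0,0,0],[0,-0.035,0.02,0,0,0,0],[0,-0.035,0.02,0,0,0,0],[0,-0.035,0.02,0,0,0,0],[0,-0.035,0.02,0,0,0,0],[0,-0.035,0.02,0,0,0,0],[0,-0.028,0.023,0,0,0,0],[0,0,0,0,0,0,0],[0,0,0,0,0,0,0]]]'
python3 - <<'E'
from h import *
goto([.6242,-.083,.082],0)
a=grab('side'); b=grab('scene'); im0=cv2.imread('pics/side0.png')
cv2.imwrite('pics/c10.png',np.hstack([cv2.resize(a[100:250,250:400],(400,400))[:,:,::-1],cv2.resize(b[150:300,290:440],(400,400))[:,:,::-1]]))
E
```

```text
clock: 50.6
tool_pos: [0.4827, 0.1553, 0.2402]
ee_rot: [-3.141, 0.003, -0.012]
force: [0.2, 1.0, -0.4]
opening: 0.0441
finger_force: 0.0
clock: 51.8
tool_pos: [0.4796, 0.1549, 0.2345]
ee_rot: [-2.222, -2.219, 0.002]
force: [0.4, 0.2, 0.4]
opening: 0.0439
finger_force: 0.0
clock: 52.7
tool_pos: [0.6222, -0.0839, 0.2343]
ee_rot: [-2.227, -2.212, 0.001]
force: [-0.1, 0.1, 0.3]
opening: 0.0445
finger_force: 0.0
t 52.7 pos [ 0.6222 -0.0839  0.2343] yang -0.38 turn [-0.12 -0.06 -0.38] shift after turn [0.0009 0.002  0.1523] F [-0.1  0.1  0.3] op 0.0445
```

View pics/c10.png

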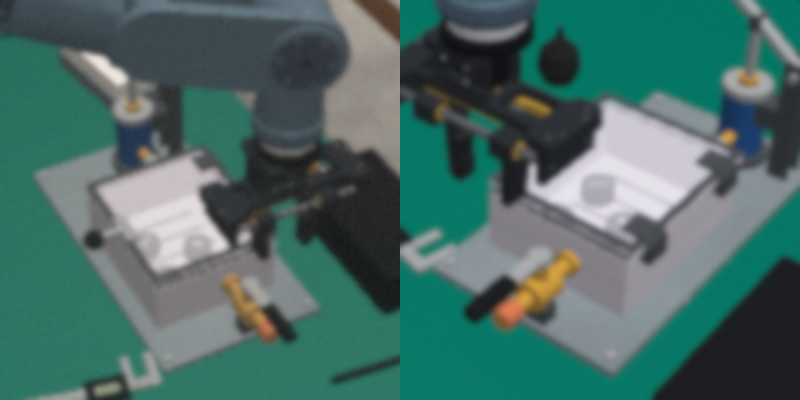

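The lid is shut: knob in front, flat against the rim, mounts visible through it. Now the valve.

```bash

python3 -m handwheel '[[[0,0.001,0.002,0.03,0,0,-0.38],[0,0,0,0.03,0,0,0],[0,0,0,0.03,0,0,0],[0,0,0,0.03,0,0,0],[0,0,0,0.032,0,0,0],[0,0,0,0,0,0,0],[0,0,0,0,0,0,0],[1,0,0,0,0,0,0],[1,0,0,0,0,0,0],[1,0,0,0,0,0,0],[1,0,0,0,0,0,0]]]' 15
python3 -c "
from h import *
goto([.6242,-.083,.082],0)"
```

```text
clock: 53.9
tool_pos: [0.624, -0.0828, 0.085]
ee_rot: [-2.216, -2.226, 0.002]
force: [-6.6, 0.1, 6.6]
opening: 0.0176
finger_force: 15.0
t 53.9 pos [ 0.624  -0.0828  0.085 ] yang 0.24 turn [-0.07  0.02  0.25] shift after turn [-0.0002  0.0002  0.003 ] F [-6.6  0.1  6.6] op 0.0176
```

```bash

python3 -m handwheel '[[[1,0.0004,-0.0079,0,0,0,6],[1,0.0004,-0.0079,0,0,0,6],[1,0.0004,-0.0079,0,0,0,6],[1,0.0004,-0.0079,0,0,0,6],[1,0.0004,-0.0079,0,0,0,6],[1,0.0004,-0.0079,0,0,0,6],[1,0.0004,-0.0079,0,0,0,6],[1,0.0004,-0.0079,0,0,0,6],[1,0,0,0,0,0,0]]]' 15
python3 -c "
from h import *
a=np.radians(48);goto([.6255-.076*np.sin(a),-.007-.076*np.cos(a),.085],-48)"
```

```text
clock: 54.8
tool_pos: [0.5673, -0.0579, 0.085]
ee_rot: [2.932, 1.129, -0.002]
force: [-7.3, 0.5, 8.2]
opening: 0.018
finger_force: 15.0
t 54.8 pos [ 0.5673 -0.0579  0.085 ] yang -47.89 turn [-0.02  0.09  0.11] shift after turn [ 0.0013  0.0011 -0.    ] F [-7.3  0.5  8.2] op 0.018
```

```bash

python3 -m handwheel '[[[1,0.0006,-0.0079,0,0,0,6],[1,0.0004,-0.0079,0,0,0,6],[1,0.0004,-0.0079,0,0,0,6],[1,0.0004,-0.0079,0,0,0,6],[1,0.0004,-0.0079,0,0,0,6],[1,0.0004,-0.0079,0,0,0,6],[1,0.0004,-0.0079,0,0,0,6],[1,0,-0.0015,0,0,0,1],[1,0,0,0,0,0,0]]]' 15
python3 -c "
from h import *
goto([.549,-.007,.085],-90)"
```

```text
clock: 55.7
tool_pos: [0.547, -0.0059, 0.0849]
ee_rot: [3.141, -0.02, -0.006]
force: [-11.6, -0.9, 12.3]
opening: 0.0175
finger_force: 15.0
t 55.7 pos [ 0.547  -0.0059  0.0849] yang -90.74 turn [ 0.05  0.22 -0.74] shift after turn [ 0.002   0.0011 -0.0001] F [-11.6  -0.9  12.3] op 0.0175
```

```bash

python3 -m handwheel '[[[1,0.001,-0.002,0,0,0,1.5],[1,0,0,0,0,0,0]]]' 15
python3 -m handwheel '[[[1,0.001,-0.002,0,0,0,1.5],[1,0,0,0,0,0,0]]]' 15
python3 -m handwheel '[[[1,0,-0.002,0,0,0,0],[1,0,0,0,0,0,0]]]' 15
```

```text
clock: 55.9
tool_pos: [0.5475, -0.0057, 0.0847]
ee_rot: [3.137, -0.061, -0.009]
force: [-13.7, -8.9, 12.8]
opening: 0.0179
finger_force: 14.9
clock: 56.1
tool_pos: [0.5482, -0.0055, 0.0844]
ee_rot: [3.133, -0.102, -0.01]
force: [-14.7, -17.7, 9.7]
opening: 0.0184
finger_force: 14.8
clock: 56.3
tool_pos: [0.5483, -0.0053, 0.0844]
ee_rot: [3.131, -0.101, -0.01]
force: [-16.2, -24.1, 10.6]
opening: 0.0185
finger_force: 14.5
```

The valve is firmly at its closed stop: 24 N with no further motion. I'll release, rise and measure the pump lever.

```bash

python3 -m handwheel '[[[0,0,0,0,0,0,0],[0,0,0,0,0,0,0],[0,0,0,0,0,0,0],[0,0,0,-0.03,0,0,0],[0,0,0,-0.03,0,0,0],[0,0,0,-0.03,0,0,0],[0,0,0,-0.03,0,0,0],[0,0,0,-0.03,0,0,0],[1,0,0,-0.03,0,0,0],[1,0,0,-0.03,0,0,0],[1,0,0,-0.03,0,0,0],[1,0,0,-0.03,0,0,0]]]'
python3 -m handwheel '[[[1,0,0,0,0,0,0],[1,0,0,0,0,0,0]]]'
python3 - <<'E'
from h import *
goto([.546,.369,.36],-90)
grab('scene','sc11.png');grab('side','si11.png')
for n in ('scene','side'):
  for t in ('valve_grip','lever_grip'):
    for d in models.regions_of(n,t)[:2]: print(n,t,round(d['p'],2),np.round(cen(d)),d['extent'])
for p in ([.5295,.369,.28],): print(proj('scene',p),proj('side',p))
a=cv2.imread('pics/scene0.png');b=cv2.imread('pics/side0.png');c=cv2.imread('pics/sc11.png');e=cv2.imread('pics/si11.png')
f=lambda im,x,y,s=110: cv2.resize(im[y:y+s,x:x+s],(300,300),interpolation=cv2.INTER_CUBIC)
def mk(im,cam):
    im=im.copy(); q=[proj(cam,[.7004-r_*np.cos(.65),.369,.15+r_*np.sin(.65)]) for r_ in (0,.175,.255)]
    cv2.polylines(im,[np.round(np.array(q)*8).astype(int)],False,(0,0,255),1,cv2.LINE_AA,3); return im
cv2.imwrite('pics/c11.png',np.vstack([np.hstack([f(mk(c,'scene'),370,95),f(mk(e,'side'),240,85)]),np.hstack([f(c,290,200,90),f(e,290,170,90)])]))
E
```

```text
clock: 57.5
tool_pos: [0.5508, 0.0008, 0.3553]
ee_rot: [-3.14, 0.102, -0.001]
force: [0.2, 0.3, 0.8]
opening: 0.0137
finger_force: 0.0
clock: 57.7
tool_pos: [0.5511, 0.0005, 0.3542]
ee_rot: [3.14, -0.102, 0.003]
force: [-0.3, 0.8, -0.8]
opening: 0.0005
finger_force: 0.0
t 57.7 pos [5.511e-01 5.000e-04 3.542e-01] yang -93.73 turn [ 0.   -0.1  -3.73] shift after turn [-0.0051 -0.3685 -0.0058] F [-0.3  0.8 -0.8] op 0.0005
scene valve_grip 0.86 [328. 238. 271.] [308.9, 228.9, 346.5, 252.9]
scene lever_grip 0.86 [409. 138. 487.] [384.1, 108.1, 444.3, 182.5]
side valve_grip 0.5 [331. 211. 183.] [313.2, 203.1, 344.3, 221.6]
side lever_grip 0.75 [275. 114. 213.] [258.6, 105.3, 298.8, 121.5]
[396.20153307 120.77060335] [269.67513768 111.88464787]
```

View pics/c11.png

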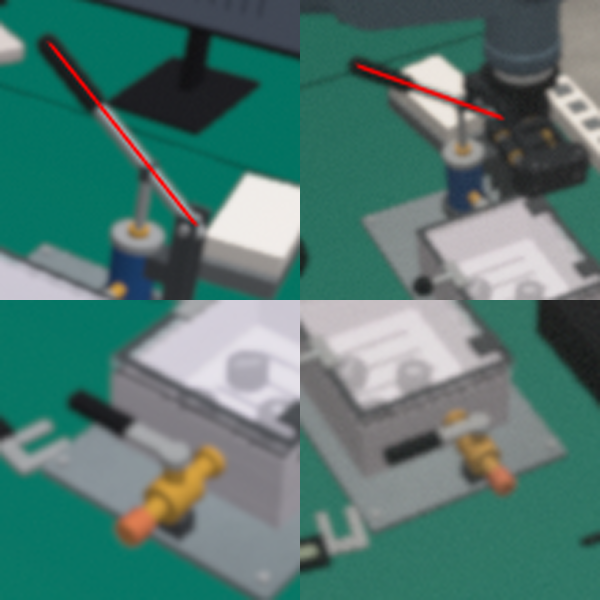

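The red lever model overlays the grip in both views, and the valve handle is back across the pipe. Moving above the lever with closed fingers.

```bash

python3 -m handwheel '[[[1,0,0,-0.006,0,0,-3.73],[1,0,-0.037,0,0,0,0],[1,0,-0.037,0,0,0,0],[1,0,-0.037,0,0,0,0],[1,0,-0.037,0,0,0,0],[1,0,-0.037,0,0,0,0],[1,0,-0.037,0,0,0,0],[1,0,-0.037,0,0,0,0],[1,0,-0.037,0,0,0,0],[1,0,-0.037,0,0,0,0],[1,-0.005,-0.036,0,0,0,0],[1,0,0,0,0,0,0]]]'
python3 -m handwheel '[[[1,0,0,0.02,0,0,0],[1,0,0,0.02,0,0,0],[1,0,0,0,0,0,0]]]'
python3 - <<'E'
from h import *
goto([.546,.369,.301],-90)
P=[]
for a in np.linspace(.65,-.1,11):
    e=.009*(1 if a>0.05 else 0)
    P.append([.7004-.215*np.cos(a)+.013*np.sin(a)+e,.15+.215*np.sin(a)+.013*np.cos(a)+.011])
P=np.array(P);print(P.round(4).tolist());print((np.diff(P,axis=0)*1000).round(1).tolist())
E
```

```text
clock: 59.2
tool_pos: [0.5446, 0.3731, 0.3583]
ee_rot: [-3.141, -0.006, 0.003]
force: [-0.4, 0.4, -0.4]
opening: 0.0003
finger_force: 0.0
clock: 59.5
tool_pos: [0.5447, 0.3679, 0.3156]
ee_rot: [3.139, -0.001, -0.01]
force: [0.0, -0.0, -1.0]
opening: 0.0001
finger_force: 0.0
t 59.5 pos [0.5447 0.3679 0.3156] yang -90.05 turn [ 0.17  0.36 -0.05] shift after turn [ 0.0013 -0.0011  0.0146] F [ 0. -0. -1.] op 0.0001
[[0.5461, 0.3015], [0.536, 0.2888], [0.527, 0.2755], [0.5189, 0.2615], [0.5119, 0.2469], [0.506, 0.2319], [0.5013, 0.2165], [0.4977, 0.2007], [0.4953, 0.1847], [0.4851, 0.1686], [0.4852, 0.1525]]
[[-10.1, -12.6], [-9.1, -13.3], [-8.1, -14.0], [-7.0, -14.6], [-5.9, -15.0], [-4.7, -15.4], [-3.6, -15.8], [-2.4, -16.0], [-10.2, -16.1], [0.0, -16.2]]
```

```bash

python3 -m handwheel '[[[1,0.001,-0.001,0.014,0,0,0],[1,-0.01,0,0.0126,0,0,0],[1,-0.009,0,0.0133,0,0,0],[1,-0.008,0,0.014,0,0,0],[1,-0.007,0,0.0146,0,0,0],[1,-0.006,0,0.015,0,0,0],[1,-0.0047,0,0.0154,0,0,0],[1,-0.0036,0,0.0158,0,0,0],[1,-0.0024,0,0.016,0,0,0],[1,-0.004,0,0.016,0,0,0],[1,-0.002,0,0.014,0,0,0],[1,0,0,0,0,0,0]]]' 30
python3 -c "
from h import *
goto([.485,.369,.1525],-90)"
```

```text
clock: 60.7
tool_pos: [0.4928, 0.3702, 0.1602]
ee_rot: [-3.14, 0.002, -0.008]
force: [1.7, -1.7, 8.8]
opening: 0.0003
finger_force: 4.1
t 60.7 pos [0.4928 0.3702 0.1602] yang -90.07 turn [-0.08 -0.3  -0.07] shift after turn [-0.0078  0.0012  0.0077] F [ 1.7 -1.7  8.8] op 0.0003
```

Pressing on to the bottom stop.

```bash

python3 -m handwheel '[[[1,0,0,0.005,0,0,0],[1,0,0,0.004,0,0,0],[1,0,0,0,0,0,0]]]' 
python3 -m handwheel '[[[1,0,0,0.003,0,0,0],[1,0,0,0,0,0,0],[1,0,0,0,0,0,0]]]' 
python3 -m handwheel '[[[1,0,0,0.002,0,0,0],[1,0,0,0,0,0,0],[1,0,0,0,0,0,0]]]'
```

```text
clock: 61.0
tool_pos: [0.493, 0.3703, 0.1539]
ee_rot: [-3.14, 0.002, -0.009]
force: [-1.9, -3.9, 13.6]
opening: 0.0004
finger_force: 6.9
clock: 61.3
tool_pos: [0.4932, 0.3703, 0.1532]
ee_rot: [-3.14, 0.001, -0.01]
force: [-8.4, -7.6, 28.4]
opening: 0.0006
finger_force: 14.1
clock: 61.6
tool_pos: [0.4932, 0.3703, 0.1527]
ee_rot: [-3.14, 0.001, -0.011]
force: [-12.9, -9.1, 36.7]
opening: 0.0004
finger_force: 18.9
```

Bottom stop reached: the force rose to 37 N with no motion. Retracing up.

```bash

python3 -m handwheel '[[[1,0,0,-0.014,0,0,0],[1,0.002,0,-0.014,0,0,0],[1,0.004,0,-0.016,0,0,0],[1,0.0024,0,-0.016,0,0,0],[1,0.0036,0,-0.0158,0,0,0],[1,0.0047,0,-0.0154,0,0,0],[1,0.006,0,-0.015,0,0,0],[1,0.007,0,-0.0146,0,0,0],[1,0.008,0,-0.014,0,0,0],[1,0.009,0,-0.0133,0,0,0],[1,0.01,0,-0.02,0,0,0],[1,0,0,-0.014,0,0,0]]]' 
python3 -m handwheel '[[[1,0,0,0,0,0,0],[1,0,0,0,0,0,0],[1,0,0,0,0,0,0],[1,0,0,0,0,0,0],[1,0,0,0,0,0,0]]]'
python3 - <<'E'
from h import *
goto([.545,.369,.3155],-90)
c=grab('scene');e=grab('side')
for n in ('scene','side'):
    for d in models.regions_of(n,'lever_grip')[:1]: print(n,round(d['p'],2),np.round(cen(d)),d['extent'])
f=lambda im,x,y,s=110: cv2.resize(im[y:y+s,x:x+s],(400,400),interpolation=cv2.INTER_CUBIC)
cv2.imwrite('pics/c12.png',np.hstack([f(c,370,95),f(e,240,85)])[:,:,::-1])
E
```

```text
clock: 62.8
tool_pos: [0.5487, 0.3697, 0.3289]
ee_rot: [-3.141, 0.003, -0.004]
force: [0.1, 0.1, 0.6]
opening: 0.0005
finger_force: 0.0
clock: 63.3
tool_pos: [0.5467, 0.3701, 0.3262]
ee_rot: [3.141, -0.001, -0.002]
force: [-0.9, 0.2, 0.2]
opening: 0.0005
finger_force: 0.0
t 63.3 pos [0.5467 0.3701 0.3262] yang -90.02 turn [ 0.03  0.07 -0.02] shift after turn [-0.0017  0.0011  0.0107] F [-0.9  0.2  0.2] op 0.0005
scene 0.89 [409. 138. 554.] [382.8, 109.7, 447.0, 184.2]
side 0.84 [280. 116. 264.] [257.7, 106.4, 313.7, 127.8]
```

View pics/c12.png

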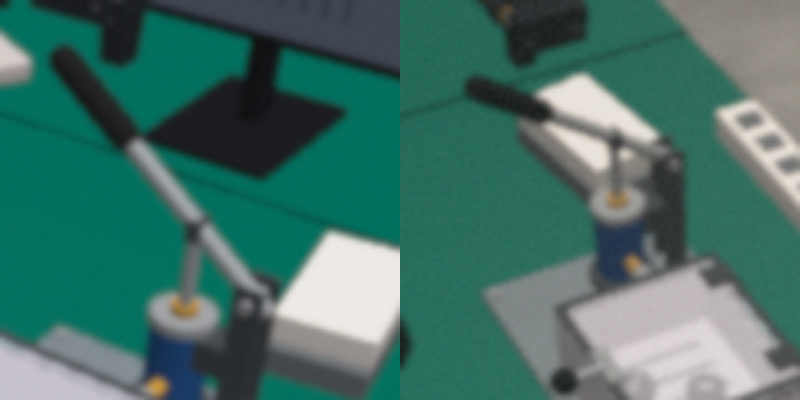

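The lever is back at its top rest, overlaying its starting pose. Stroke two.

```bash

python3 -m handwheel '[[[1,-0.001,0,0.0247,0,0,0],[1,-0.01,0,0.0126,0,0,0],[1,-0.009,0,0.0133,0,0,0],[1,-0.008,0,0.014,0,0,0],[1,-0.007,0,0.0146,0,0,0],[1,-0.006,0,0.015,0,0,0],[1,-0.0047,0,0.0154,0,0,0],[1,-0.0036,0,0.0158,0,0,0],[1,-0.0024,0,0.016,0,0,0],[1,-0.004,0,0.016,0,0,0],[1,-0.002,0,0.014,0,0,0],[1,0,0,0,0,0,0]]]' 30
python3 -m handwheel '[[[1,0,0,0.005,0,0,0],[1,0,0,0.005,0,0,0],[1,0,0,0.002,0,0,0],[1,0,0,0,0,0,0],[1,0,0,0,0,0,0]]]'
```

```text
clock: 64.7
tool_pos: [0.4912, 0.3704, 0.1565]
ee_rot: [-3.14, 0.001, -0.007]
force: [1.1, -2.0, 7.9]
opening: 0.0002
finger_force: 4.1
clock: 65.2
tool_pos: [0.4917, 0.3706, 0.1521]
ee_rot: [-3.141, -0.0, -0.01]
force: [-14.7, -12.5, 44.8]
opening: 0.0003
finger_force: 22.7
```

```bash

python3 -m handwheel '[[[1,0,0,-0.012,0,0,0],[1,0.002,0,-0.014,0,0,0],[1,0.004,0,-0.016,0,0,0],[1,0.0024,0,-0.016,0,0,0],[1,0.0036,0,-0.0158,0,0,0],[1,0.0047,0,-0.0154,0,0,0],[1,0.006,0,-0.015,0,0,0],[1,0.007,0,-0.0146,0,0,0],[1,0.008,0,-0.014,0,0,0],[1,0.009,0,-0.0133,0,0,0],[1,0.01,0,-0.02,0,0,0],[1,0,0,-0.014,0,0,0]]]' 
python3 -m handwheel '[[[1,0,0,0,0,0,0],[1,0,0,0,0,0,0],[1,0,0,0,0,0,0],[1,0,0,0,0,0,0],[1,0,0,0,0,0,0],[1,0,0,0,0,0,0],[1,0,0,0,0,0,0],[1,0,0,0,0,0,0]]]'
python3 - <<'E'
from h import *
goto([.545,.369,.3155],-90)
grab('scene');grab('side')
for n in ('scene','side'):
    for d in models.regions_of(n,'lever_grip')[:1]: print(n,round(d['p'],2),np.round(cen(d)),d['extent'])
E
```

```text
clock: 66.4
tool_pos: [0.5473, 0.37, 0.3252]
ee_rot: [-3.141, 0.002, -0.002]
force: [0.1, -0.2, 0.3]
opening: 0.0004
finger_force: 0.0
clock: 67.2
tool_pos: [0.5461, 0.3702, 0.3238]
ee_rot: [3.142, -0.001, -0.0]
force: [-0.3, -0.7, 0.7]
opening: 0.0005
finger_force: 0.0
t 67.2 pos [0.5461 0.3702 0.3238] yang -90.04 turn [ 0.    0.01 -0.04] shift after turn [-0.0011  0.0012  0.0083] F [-0.3 -0.7  0.7] op 0.0005
scene 0.89 [409. 138. 596.] [382.1, 106.9, 447.7, 183.2]
side 0.82 [280. 116. 309.] [260.3, 106.4, 315.6, 127.0]
```

The lever is back up. Stroke three.

```bash

python3 -m handwheel '[[[1,-0.001,0,0.0225,0,0,0],[1,-0.01,0,0.0126,0,0,0],[1,-0.009,0,0.0133,0,0,0],[1,-0.008,0,0.014,0,0,0],[1,-0.007,0,0.0146,0,0,0],[1,-0.006,0,0.015,0,0,0],[1,-0.0047,0,0.0154,0,0,0],[1,-0.0036,0,0.0158,0,0,0],[1,-0.0024,0,0.016,0,0,0],[1,-0.004,0,0.016,0,0,0],[1,-0.002,0,0.014,0,0,0],[1,0,0,0,0,0,0]]]' 30
python3 -m handwheel '[[[1,0,0,0.005,0,0,0],[1,0,0,0.004,0,0,0],[1,0,0,0,0,0,0],[1,0,0,0,0,0,0]]]'
```

```text
clock: 68.6
tool_pos: [0.4903, 0.3705, 0.1555]
ee_rot: [-3.14, 0.001, -0.007]
force: [1.8, -0.9, 8.3]
opening: -0.0
finger_force: 4.1
clock: 69.0
tool_pos: [0.4907, 0.3706, 0.1525]
ee_rot: [-3.14, 0.0, -0.01]
force: [-11.0, -8.7, 34.6]
opening: 0.0004
finger_force: 17.7
```

```bash

python3 -m handwheel '[[[1,0,0,-0.01,0,0,0],[1,0.002,0,-0.014,0,0,0],[1,0.004,0,-0.016,0,0,0],[1,0.0024,0,-0.016,0,0,0],[1,0.0036,0,-0.0158,0,0,0],[1,0.0047,0,-0.0154,0,0,0],[1,0.006,0,-0.015,0,0,0],[1,0.007,0,-0.0146,0,0,0],[1,0.008,0,-0.014,0,0,0],[1,0.009,0,-0.0133,0,0,0],[1,0.01,0,-0.02,0,0,0],[1,0,0,-0.03,0,0,0]]]' 
python3 -m handwheel '[[[1,0,0,-0.03,0,0,0],[1,0,0,-0.03,0,0,0],[1,0,0.03,0,0,0,0],[1,0,0.03,0,0,0,0],[1,0,0.03,0,0,0,0],[1,0,0,0,0,0,0],[1,0,0,0,0,0,0],[1,0,0,0,0,0,0],[1,0,0,0,0,0,0],[1,0,0,0,0,0,0]]]'
python3 - <<'E'
from h import *
goto([.545,.369,.3155],-90)
c=grab('scene');e=grab('side')
for n in ('scene','side'):
    for d in models.regions_of(n,'lever_grip')[:1]: print(n,round(d['p'],2),np.round(cen(d)),d['extent'])
cv2.imwrite('pics/c13.png',np.vstack([cv2.resize(c[80:340,150:480],(520,300)),cv2.resize(e[80:340,220:550],(520,300))])[:,:,::-1])
E
```

```text
clock: 70.2
tool_pos: [0.5455, 0.3695, 0.3386]
ee_rot: [3.14, -0.002, -0.004]
force: [-0.4, 0.2, 0.0]
opening: 0.0006
finger_force: 0.0
clock: 71.2
tool_pos: [0.5449, 0.281, 0.3995]
ee_rot: [-3.142, -0.001, 0.001]
force: [-0.3, -0.5, -0.0]
opening: 0.0006
finger_force: 0.0
t 71.2 pos [0.5449 0.281  0.3995] yang -89.97 turn [-0.    0.02  0.03] shift after turn [ 0.0001 -0.088   0.084 ] F [-0.3 -0.5 -0. ] op 0.0006
scene 0.89 [406. 134. 467.] [385.9, 108.8, 447.4, 184.2]
side 0.58 [278. 115. 287.] [256.8, 104.1, 315.1, 126.7]
```

View pics/c13.png

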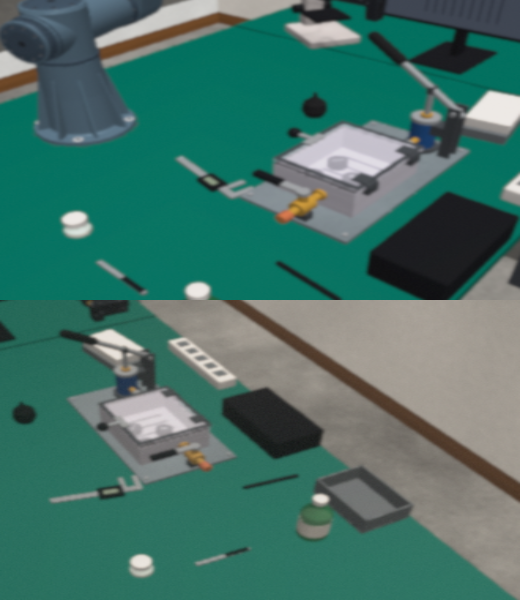

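The final picture shows the lid shut, the valve closed, the lever up, no mounts on the bench and the bystanders in place. Handing in.

```bash
python3 -c "
from h import *
print(r.close_job())"
```

```text
the job is handed in; nothing more can be done
None
```

All three mounts found on the bench are flat in the chamber, face up; the lid is shut, the valve closed, and the chamber pumped down with three full lever strokes; the job is handed in, no verdict came back, and stroke two briefly peaked at 45 N through the fingertips.

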